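# Close down and lock the vacuum chamber

### The job

Tighten the four slack bar knobs on the chamber lid clockwise in crisscross order, each diagonally opposite pair one after the other: a first round about half-way on every knob, then a second round, again crisscross, fully to the stop. Then push each locking rod on the mat fully home through both plates of an anchor of its own, and last throw the pump lever over to on (away from the robot), never before the knobs are tight. Leave the glassware and the bottle where they are.

Things in the scene. Friction and masses are not known exactly. Their poses are not given: they have to be found in the camera images.
- chamber: Vacuum chamber, fixed; place and yaw vary. Grey foot plate 250 (x) x 365 (y), 12 thick; white drum 200 across; round aluminium lid 260 across, top 95 mm over the bench, glass window in the middle. Origin on the bench under the lid's centre; x away from the robot, y left, z up (yaw within 0.15 rad). Bar knobs at x, y = +-75 mm; three anchors on the foot plate's right (-y) edge.
- knob_nl (a joint): Turn of the near left (-x, +y) bar knob, rad: grows as it is tightened, clockwise seen from above; slack at 0 (starts 0 to 0.3), hard stop, fully tight, at 2.6. Friction 0.12 N m, stays where it is left. At 0 the black bar lies along the chamber's x; its white mark is then on the far end. The one diagonally across is knob_fr.
- grip_nl (a point): Centre of the black bar of knob_nl, on its turning axis. The bar is 66 long, 14 wide, 30 high, its underside 14 mm over the lid; x along the bar (to the white mark), z up; turns with the knob.
- knob_nr (a joint): Turn of the near right (-x, -y) bar knob, rad: grows as it is tightened, clockwise seen from above; slack at 0 (starts 0 to 0.3), hard stop, fully tight, at 2.6. Friction 0.12 N m, stays where it is left. At 0 the black bar lies along the chamber's x; its white mark is then on the far end. The one diagonally across is knob_fl.
- grip_nr (a point): Centre of the black bar of knob_nr, on its turning axis. The bar is 66 long, 14 wide, 30 high, its underside 14 mm over the lid; x along the bar (to the white mark), z up; turns with the knob.
- knob_fl (a joint): Turn of the far left (+x, +y) bar knob, rad: grows as it is tightened, clockwise seen from above; slack at 0 (starts 0 to 0.3), hard stop, fully tight, at 2.6. Friction 0.12 N m, stays where it is left. At 0 the black bar lies along the chamber's x; its white mark is then on the far end. The one diagonally across is knob_nr.
- grip_fl (a point): Centre of the black bar of knob_fl, on its turning axis. The bar is 66 long, 14 wide, 30 high, its underside 14 mm over the lid; x along the bar (to the white mark), z up; turns with the knob.
- knob_fr (a joint): Turn of the far right (+x, -y) bar knob, rad: grows as it is tightened, clockwise seen from above; slack at 0 (starts 0 to 0.3), hard stop, fully tight, at 2.6. Friction 0.12 N m, stays where it is left. At 0 the black bar lies along the chamber's x; its white mark is then on the far end. The one diagonally across is knob_nl.
- grip_fr (a point): Centre of the black bar of knob_fr, on its turning axis. The bar is 66 long, 14 wide, 30 high, its underside 14 mm over the lid; x along the bar (to the white mark), z up; turns with the knob.
- anchor0 (a point): Anchor nearest the robot: two steel plates (44 wide, 12 thick, top 82 mm over the bench), a 36 mm gap between, each with a 16 mm hole, mouths chamfered 3 mm. Point: hole centre on the outer (right-hand) face, 60 mm over the bench. Axes as the chamber's: a rod goes in along +y; the inner plate's far face is at y = 60 mm. Anchors are 80 mm apart.
- anchor1 (a point): Anchor in the middle: two steel plates (44 wide, 12 thick, top 82 mm over the bench), a 36 mm gap between, each with a 16 mm hole, mouths chamfered 3 mm. Point: hole centre on the outer (right-hand) face, 60 mm over the bench. Axes as the chamber's: a rod goes in along +y; the inner plate's far face is at y = 60 mm. Anchors are 80 mm apart.
- anchor2 (a point): Anchor farthest from the robot: two steel plates (44 wide, 12 thick, top 82 mm over the bench), a 36 mm gap between, each with a 16 mm hole, mouths chamfered 3 mm. Point: hole centre on the outer (right-hand) face, 60 mm over the bench. Axes as the chamber's: a rod goes in along +y; the inner plate's far face is at y = 60 mm. Anchors are 80 mm apart.
- rod0_handle (a point): Locking rod 0 (may be absent): grey handle 70 long, 26 square; steel rod 10 mm thick stands out 110 mm from its front end, last 10 mm tapered to 4. 0.12 kg. Lies on a rubber mat 4 mm thick, tip roughly to the left. Point: handle's centre; x along the rod to the tip. Any rod fits any anchor; fully home, the handle's front meets the anchor's outer plate.
- rod0_tip (a point): Tip of rod 0, 145 mm from the handle's centre along its x.
- rod1_handle (a point): Locking rod 1 (may be absent): grey handle 70 long, 26 square; steel rod 10 mm thick stands out 110 mm from its front end, last 10 mm tapered to 4. 0.12 kg. Lies on a rubber mat 4 mm thick, tip roughly to the left. Point: handle's centre; x along the rod to the tip. Any rod fits any anchor; fully home, the handle's front meets the anchor's outer plate.
- rod1_tip (a point): Tip of rod 1, 145 mm from the handle's centre along its x.
- rod2_handle (a point): Locking rod 2 (may be absent): grey handle 70 long, 26 square; steel rod 10 mm thick stands out 110 mm from its front end, last 10 mm tapered to 4. 0.12 kg. Lies on a rubber mat 4 mm thick, tip roughly to the left. Point: handle's centre; x along the rod to the tip. Any rod fits any anchor; fully home, the handle's front meets the anchor's outer plate.
- rod2_tip (a point): Tip of rod 2, 145 mm from the handle's centre along its x.
- pump_lever (a joint): Pump switch lever, rad: off at 0 (starts 0 to 0.1), leaning towards the robot 0.5 rad from upright; on at 1.0, leaning away. Light friction; stays where it is left.
- pump_lever_tip (a point): Centre of the black ball (26 mm) at the tip of the lever, 80 mm from its pivot (y: the hinge axis, to the left), on a grey switch box (120 x 90, 50 mm high) left of the chamber; the lever swings in the box's x-z plane, whose yaw varies by 0.2 rad.
- stain_bottle: Bystander, to be left alone: amber bottle 56 across, 85 high. Origin at the centre of its underside.
- dish: Bystander, to be left alone: open clear dish 90 across, 18 high. Origin at the centre of its underside.
- beaker: Bystander, to be left alone: glass beaker 64 across, 80 high. Origin at the centre of its underside.
- specimen_jar: Bystander, to be left alone: glass jar 60 across, 70 high, white cap. Origin at the centre of its underside.
Mind the look-alikes: they are no part of the job. What is shaped like the part that bears rod1_handle but red is not meant.

How it is judged:
By the outcome, as a careful person would: the job done as asked, in the order asked, and still so for the second after the job is handed in, with the robot touching nothing.
Of rod0, rod1, rod2 only 2 to 3 are there at a start; the rules pass over those that are not, and their reading is None.
At some moment in a run one of rod0, rod1, rod2 may be knocked a few centimetres aside while the robot is not near it.
Once in a run the grip may slacken for a moment while it holds something.
It also fails if it takes over 208 s, if anything falls off the work surface, if the arm or the gripper's body presses on something with over 40 N, if the wrist force passes 120 N, or if a joint passes its speed limit or range.

### The arm

A 7-joint arm with a two-finger parallel gripper is mounted at the origin on the work surface. World frame = base frame: x ahead of the robot, y to its left, z up, the work surface at z = 0. Lengths are in m, angles in rad, forces in N, time in s.
With the tool pointing down it reaches from about 0.425 to 0.95 m from the base axis. Payload 4.7 kg.
Tool frame: the origin (TCP) lies at the very end of the fingers, on their centre line; the grasp point (between the pads) lies 19 mm behind it (bot.hold_point_z is the distance from the TCP to the grasp point, in m); z points along the fingers, y is the direction in which the jaws open and shut (so a half turn about z gives the same grasp; the last joint's range is limited). The gripper opens to 87 mm and grips with 3 to 60 N. Pads are 19 mm wide; open, the fingers measure 117 mm over their backs; the gripper's body (75 mm by 190 mm) begins 51 mm behind the grasp point.
Start: joints at [1.275, 0.469, -0.049, 1.532, 0.024, 1.141, -0.082], TCP at [0.178, -0.651, 0.223] pointing down, gripper open.
Joint ranges: [-2.59, 2.59], [-0.33, 1.99], [-1.39, 1.29], [0.1, 2.45], [-1.04, 4.18], [0.21, 1.99], [-2.66, 2.66]. Speed limits (rad/s): [2.57, 2.57, 3.14, 3.14, 3.14, 3.14, 3.14].

### API

Orientations are given as a unit quaternion [x, y, z, w].
In Python, from workcell import bot, imaging gives the robot as it stands.
- The arm moves only by the tool arm_command, never from a script. Its argument "commands" is text: rows parted by semicolons, each of 7 numbers parted by spaces: the finger opening in m, from 0 to 0.087, then the shift along the tool's x, y, z in m, then the turn, a rotation vector about the tool's x, y, z in degrees. A call has 1 to 5 rows; each row is the pose to reach, as a shift and turn from the pose commanded when the call began, along the tool's axes at that moment; what a row does not reach only later rows make up. A row lasts 1/10 s, in which the tool goes at most 50 mm and 8.59 degrees, less where a joint would pass 70% of its speed; a pose out of reach is approached as far as the arm can. A call with a gripper value outside its range is refused whole. The fingers move at their own pace and stop on an object; "grip_force" is the grip in N (left out, the last holds). Time passes only in rows, so rows that repeat a pose let the fingers close. It gives the time, the measured TCP pose, the force and the opening at its end, in the units of the state.
- bot.read_state(): the state, without advancing time (a new reading comes with each control period).
- imaging.snapshot(name): name is "side" or "top" or "wrist"; returns the picture (420x560x3 uint8, red, green, blue); there is no depth.
- imaging.camera_info(name): a dict with "vfov" (degrees; the focal length in pixels is half the picture's height over the tangent of half this angle, whatever the lens; pixels are square), "cx", "cy" (the principal point, pixels), "R" (3x3) and "t" (3): a world point X has camera coordinates R X + t. Camera axes: x right, y down, z forward; pixel columns grow to the right and rows downward; lengths in m; the calibration is good to about 2 mm. A picture is of the moment at which its call begins: read the wrist's pose just before it. camera_info takes no time and is no camera call; for the wrist camera it gives the pose at the moment of the call.
- bot.finish_job(): hands the job in, once; it reports no verdict.
The state is a dict: "time": time; "qpos": joint angles; "dq": joint speeds; "joint_torque": joint torques, N m; "position": TCP position; "ee_rot": TCP orientation; "force": force on the tool from outside, world axes, zero at the start; "moment": the same for the moment, N m; "width": finger opening in m.
Only numpy, scipy, OpenCV 4.12 (cv2) and the standard library are available. Lean on these libraries where they do the work, as an engineer would, in place of code of your own. Each camera call takes 0.05 s, during which the arm holds its last target.

## Working session

There is one attempt and no reset: what is moved stays moved. The work goes in short steps, Python scripts to look and compute and a tool call to move; the robot and the scene stay as the last step left them, time stands still between calls to the robot, and variables do not carry over. Pictures are saved under pics/ and viewed, and the job is handed in when it is done.

Besides the shell and the picture viewer there is one more tool, called as a command line: name --argument value ..., lists and objects as JSON in quotes. arm_command: Moves the arm, as the interface text tells. Its arguments: {"type":"object","properties":{"commands":{"type":"string"},"grip_force":{"type":"number"}},"required":["commands"]}

```bash
ls -la; mkdir -p pics
python3 - <<'E'
from workcell import bot, imaging
import cv2
print(bot.read_state()); print(bot.hold_point_z)
for n in ["side","top","wrist"]:
    im=imaging.snapshot(n); cv2.imwrite(f"pics/a_{n}.png",im[:,:,::-1]); print(n,imaging.camera_info(n))
E
```

```text
total 12
drwxr-xr-x  3 agent agent 4096 Dec  7 16:28 .
drwxr-xr-x 23 root  root  4096 Dec  7 16:28 ..
drwxr-xr-x  2 agent agent 4096 Dec  7 16:28 pics
{'time': 0.0, 'qpos': array([ 1.27508998,  0.46946317, -0.04862536,  1.53369948,  0.02408501,
        1.14099971, -0.08229443]), 'dq': array([ 1.75061693e-03,  8.75313202e-04,  5.01302803e-04,  4.17883735e-04,
       -2.05806491e-04,  4.25224037e-05, -7.40371419e-04]), 'joint_torque': array([ 4.62518642e-05, -5.07972014e+01, -8.08142242e-02, -2.36154628e+01,
       -6.13027392e-02,  3.78148688e-02,  1.71712372e-04]), 'position': array([ 0.17783657, -0.65052303,  0.22148253]), 'ee_rot': array([ 9.91110626e-01,  1.33036623e-01, -1.54712559e-04, -9.80233601e-04]), 'force': array([ 0.06393236,  1.02624925, -0.3841797 ]), 'moment': array([-0.02936909,  0.00776267,  0.02185856]), 'width': 0.0871420930129457}
0.0187
side {'vfov': 56.78708517168579, 'cx': 279.85309131711205, 'cy': 207.85983474357178, 'R': array([[-0.78368314, -0.62085531, -0.0194788 ],
       [-0.46272289,  0.6044246 , -0.64850477],
       [ 0.4144011 , -0.49920897, -0.76096132]]), 't': array([0.44596064, 0.28687003, 0.86698129])}
top {'vfov': 49.26716477726965, 'cx': 275.22533065194955, 'cy': 213.79481287298236, 'R': array([[-0.02942826, -0.99952184, -0.00948997],
       [-0.98553744,  0.03059899, -0.16667229],
       [ 0.16688298,  0.00444784, -0.98596668]]), 't': array([0.05484105, 0.52113198, 1.38124433])}
wrist {'vfov': 58.56511063226183, 'cx': 281.16023858562573, 'cy': 209.04989605248323, 'R': array([[ 0.26366538, -0.96461305, -0.00149395],
       [-0.92767376, -0.25399236,  0.27369559],
       [-0.26438979, -0.07077815, -0.96181521]]), 't': array([-0.6742299 , -0.03238061,  0.39159793])}
```

View pics/a_top.png

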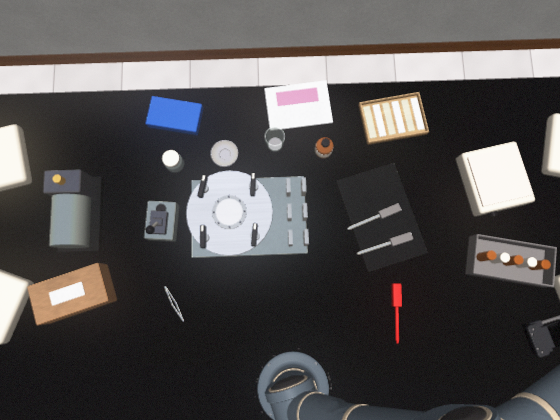

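View pics/a_side.png

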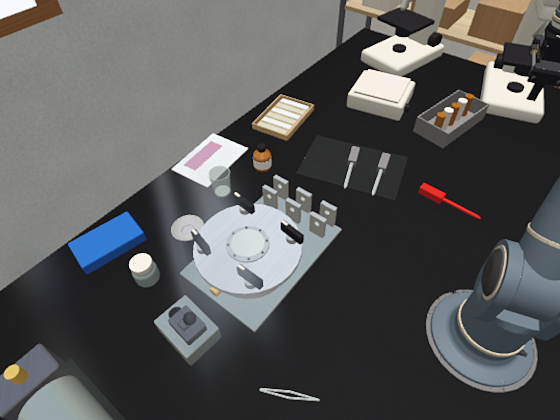

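View pics/a_wrist.png

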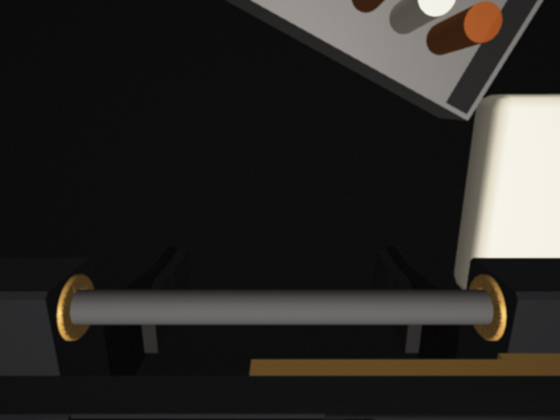

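```bash
cat > h.py <<'E'
import numpy as np, cv2
from workcell import bot, imaging
from scipy.spatial.transform import Rotation as Rn
def ray(ci,u,v):
    f=210/np.tan(np.radians(ci["vfov"])/2)
    d=np.array([(u-ci["cx"])/f,(v-ci["cy"])/f,1.]); R=np.array(ci["R"]); return -R.T@ci["t"], R.T@d
def onz(ci,u,v,z):
    o,d=ray(ci,u,v); return o+d*(z-o[2])/d[2]
def proj(ci,X):
    f=210/np.tan(np.radians(ci["vfov"])/2); c=np.array(ci["R"])@X+ci["t"]; return np.array([ci["cx"]+f*c[0]/c[2],ci["cy"]+f*c[1]/c[2]])
def tri(c1,p1,c2,p2):
    o1,d1=ray(c1,*p1);o2,d2=ray(c2,*p2)
    A=np.stack([d1,-d2],1); s=np.linalg.lstsq(A,o2-o1,rcond=None)[0]
    a=o1+s[0]*d1;b=o2+s[1]*d2; return (a+b)/2,np.linalg.norm(a-b)
def crop(im,x0,x1,y0,y1,k,name):
    c=cv2.resize(im[y0:y1,x0:x1,::-1],None,fx=k,fy=k,interpolation=cv2.INTER_CUBIC); cv2.imwrite(name,c)
def rel(P,q,opos=None,orot=None):
    """shift and rotvec(deg) in tool axes from current pose to target"""
    s=bot.read_state(); R=Rn.from_quat(s["ee_rot"]); 
    return R.inv().apply(np.array(P)-s["position"]), (R.inv()*q).as_rotvec(degrees=True)
def down(yaw): # tool down, tool y axis (jaws) at angle yaw from world y... x axis of tool along (cos,sin)
    c,s_=np.cos(yaw),np.sin(yaw)
    return Rn.from_matrix(np.array([[c,s_,0],[s_,-c,0],[0,0,-1]]).T.T)
E
python3 - <<'E'
from h import *
im=cv2.imread("pics/a_top.png")[:,:,::-1]
crop(im,135,325,160,265,4.2,"pics/b1.png")
crop(im,330,430,160,275,5,"pics/b2.png")
ims=cv2.imread("pics/a_side.png")[:,:,::-1]
crop(ims,150,350,170,330,3.7,"pics/b3.png")
E
```

```text
(no output)
```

View pics/b1.png

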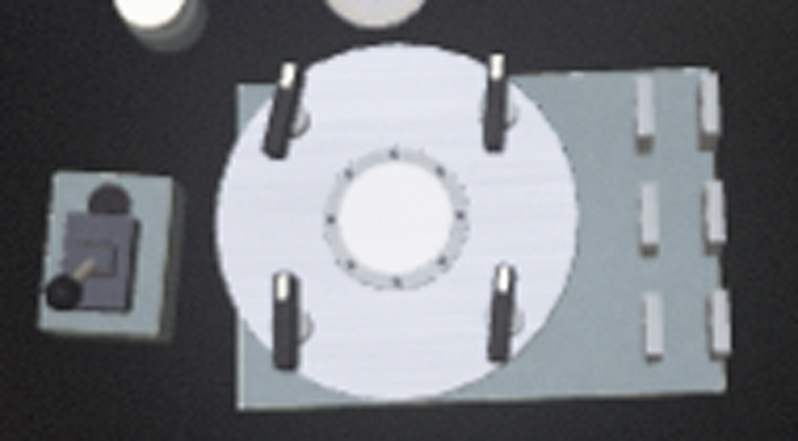

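View pics/b2.png

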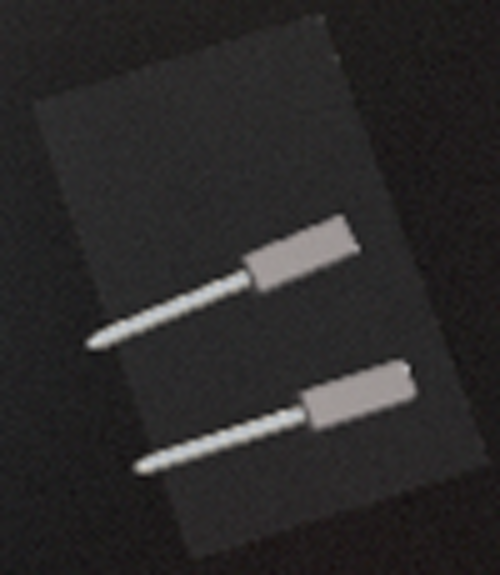

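View pics/b3.png

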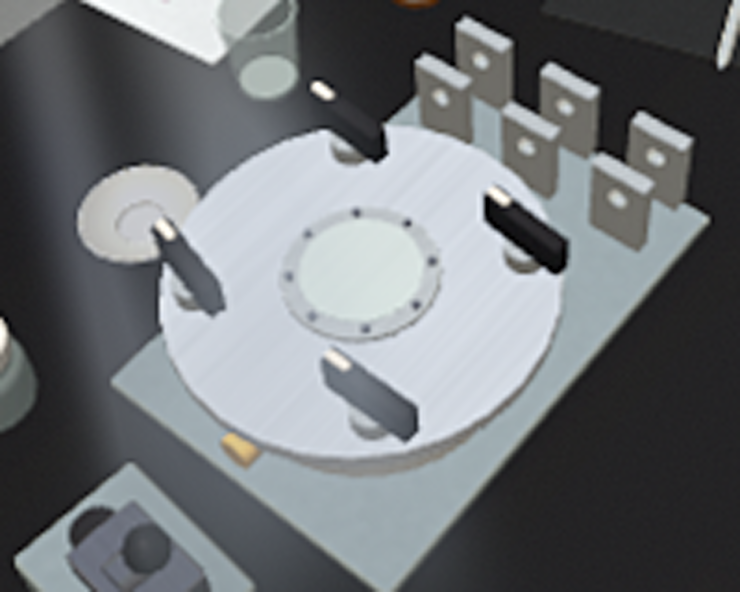

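The top view shows: the lid at (229,212), four bar knobs at (203,186), (253,184), (203,236), (254,234), lever ball at (150,229), and two grey rods on the mat (handles at about (390,211), (401,240)). The only look-alike is the red rod at (397,295), which I exclude by colour. Next I measure these.

```bash
cat > meas.py <<'E'
from h import *
from scipy.optimize import least_squares
def bar_top(im,ci,guess,z=0.139):
    pass
def big(mask):
    n,l,s,c=cv2.connectedComponentsWithStats(mask.astype(np.uint8)); i=1+np.argmax(s[1:,4]); return l==i
if __name__=="__main__":
    im=cv2.imread("pics/a_top.png")[:,:,::-1].astype(int); ci=imaging.camera_info("top")
    # lid
    R,G,B=im[...,0],im[...,1],im[...,2]
    m=(B>190)&(R>160); m[:, :180]=0; m[:,280:]=0; m[:165]=0;m[262:]=0
    m=big(m); cs,_=cv2.findContours(m.astype(np.uint8),cv2.RETR_EXTERNAL,cv2.CHAIN_APPROX_NONE)
    hull=cv2.convexHull(max(cs,key=len))[:,0]
    P=np.array([onz(ci,u,v,0.095)[:2] for u,v in max(cs,key=len)[:,0]])
    r=least_squares(lambda p:np.hypot(P[:,0]-p[0],P[:,1]-p[1])-p[2],[P[:,0].mean(),P[:,1].mean(),.13],loss="soft_l1",f_scale=.002)
    print("lid",r.x)
    # foot plate corners (manual, crop b1 /4.2 + offset) z .012
    for n,(x,y) in dict(nl=(239,408),fl=(239,85),fr=(717,70),nr=(724,390)).items():
        print(n,onz(ci,135+x/4.2,160+y/4.2,.012))
    # anchors top faces: centre of plate tops z .082
    for n,(x,y) in dict(i2=(643,103),o2=(708,98),i1=(648,208),o1=(712,203),i0=(653,317),o0=(717,314)).items():
        print(n,onz(ci,135+x/4.2-.5,160+y/4.2-.5,.082))
    # knobs: white ends & black ends top face mid
    for n,(a,b) in dict(nl=((285,275),(286,365)),nr=((506,268),(497,357)),fl=((290,66),(275,155)),fr=((497,58),(494,149))).items():
        A=onz(ci,135+a[0]/4.2-.5,160+a[1]/4.2-.5,.139);Bq=onz(ci,135+b[0]/4.2-.5,160+b[1]/4.2-.5,.139)
        d=A-Bq;print(n,(A+Bq)[:2]/2,np.linalg.norm(d),np.degrees(np.arctan2(d[1],d[0])))
    for n,(h,t) in dict(up=((300,253),(90,345)),lo=((358,395),(137,468))).items():
        H=onz(ci,330+h[0]/5-.5,160+h[1]/5-.5,.030);T=onz(ci,330+t[0]/5-.5,160+t[1]/5-.5,.017)
        print(n,H,T,np.linalg.norm((T-H)[:2]),np.degrees(np.arctan2(*(T-H)[[1,0]])))
    cs=imaging.camera_info("side")
    print("ball",tri(ci,(135+65/4.2-.5,160+293/4.2-.5),cs,(150+147/3.7-.5,170+550/3.7-.5)))
    for n,(x,y) in dict(nl=(40,333),fl=(54,171),fr=(178,182),nr=(163,340)).items():
        print("box",n,onz(ci,135+x/4.2,160+y/4.2,.05))
E
python3 meas.py
```

```text
lid [0.52516034 0.17719392 0.1240812 ]
nl [0.39817592 0.30463433 0.012     ]
fl [0.64614638 0.3048661  0.012     ]
fr [ 0.64630326 -0.06265168  0.012     ]
nr [ 0.40066981 -0.05791927  0.012     ]
i2 [ 0.60731907 -0.00167162  0.082     ]
o2 [ 0.60955364 -0.04913887  0.082     ]
i1 [ 0.52950968 -0.00264144  0.082     ]
o1 [ 0.53173713 -0.04894756  0.082     ]
i0 [ 0.45025126 -0.00349326  0.082     ]
o0 [ 0.45100939 -0.0493002   0.082     ]
nl [0.44911388 0.25015066] 0.062195889517812936 0.4656471496543078
nr [0.44975124 0.10176138] 0.06173029915616914 -6.985172766968964
fl [0.59660133 0.25179781] 0.06435428728676447 -9.543129761346737
fr [0.59690697 0.10277574] 0.06522861564586223 -3.054647179793086
up [ 0.52554607 -0.31986506  0.03      ] [ 0.47309761 -0.18699676  0.017     ] 0.1428454605127201 111.54114021589304
lo [ 0.43498248 -0.34944589  0.03      ] [ 0.39484234 -0.21196687  0.017     ] 0.14321911086934072 106.27637266448929
ball (array([0.47112812, 0.39921373, 0.15055994]), np.float64(0.0010480386576859656))
box nl [0.4544749  0.44354062 0.05      ]
box fl [0.57527899 0.43531735 0.05      ]
box fr [0.56406054 0.34293557 0.05      ]
box nr [0.44656779 0.35319918 0.05      ]
```

```bash
cat >> h.py <<'E'
def yawnow():
    R=Rn.from_quat(bot.read_state()["ee_rot"]).as_matrix(); return np.degrees(np.arctan2(R[1,0],R[0,0]))
def go(P,yawdeg):
    s,r=rel(P,down(np.radians(yawdeg))); st=bot.read_state()
    print("t%.1f pos"%st["time"],st["position"].round(4),"yaw %.2f"%yawnow(),"F",st["force"].round(1),"w %.4f"%st["width"],"j7 %.2f"%st["qpos"][6]); print("shift",s.round(4),"rot",r.round(2))
E
python3 - <<'E'
from h import *
ci=imaging.camera_info("wrist"); st=bot.read_state()
R=Rn.from_quat(st["ee_rot"]); c=-ci["R"].T@ci["t"]
print("cam in tool",R.inv().apply(c-st["position"]), R.inv().apply(ci["R"][2]),R.inv().apply(ci["R"][0]))
print(proj(ci,st["position"]))
go([.50,-.36,.30],58)
t=imaging.camera_info("top")
print(onz(t,t["cx"],t["cy"],.139))
E
```

```text
cam in tool [ 7.60036869e-02  1.45317010e-05 -1.62773148e-01] [-2.73622040e-01  8.63097485e-06  9.61837293e-01] [-6.87207643e-05  9.99999997e-01 -2.85230056e-05]
[281.13078071 269.36334463]
t0.1 pos [ 0.1779 -0.6507  0.2217] yaw 15.29 F [-0.6  1.3  0. ] w 0.0870 j7 -0.08
shift [ 0.3874 -0.1955 -0.078 ] rot [-8.000e-02 -3.000e-02 -4.271e+01]
[0.50647162 0.03863584 0.139     ]
```

arm_command --commands "0.06 0.05 -0.03 -0.02 0 0 -6; 0.06 0.09 -0.05 -0.04 0 0 -12; 0.06 0.13 -0.07 -0.06 0 0 -18; 0.06 0.17 -0.09 -0.075 0 0 -24; 0.06 0.21 -0.11 -0.078 0 0 -30"

```text
time: 0.65
position: [0.352, -0.49, 0.3026]
ee_rot: [0.922, 0.386, 0.0, 0.002]
force: [1.7, -0.6, -0.2]
width: 0.0617
```

Run:
```python
from h import *
go([.50,-.36,.30],60)
```

```text
t0.7 pos [ 0.352  -0.49    0.3026] yaw 45.47 F [ 1.7 -0.6 -0.2] w 0.0617 j7 0.03
shift [0.1965 0.0144 0.0024] rot [  0.2    0.07 -14.53]
```

Run:
```python
from h import *
go([.48,-.27,.30],85)
go([.50,-.05,.30],115)
```

```text
t0.7 pos [ 0.352  -0.49    0.3026] yaw 45.47 F [ 1.7 -0.6 -0.2] w 0.0617 j7 0.03
shift [ 0.2466 -0.063   0.0021] rot [  0.18   0.12 -39.53]
t0.7 pos [ 0.352  -0.49    0.3026] yaw 45.47 F [ 1.7 -0.6 -0.2] w 0.0617 j7 0.03
shift [ 0.4175 -0.203   0.0015] rot [  0.15   0.17 -69.53]
```

arm_command --commands "0.06 0.045 -0.012 0 0 0 -8; 0.06 0.09 -0.025 0 0 0 -16; 0.06 0.14 -0.04 0 0 0 -24; 0.06 0.19 -0.05 0 0 0 -32; 0.06 0.235 -0.065 0 0 0 -40"

```text
time: 1.15
position: [0.4703, -0.2766, 0.3004]
ee_rot: [0.734, 0.679, 0.0, 0.0]
force: [1.4, -0.1, 0.3]
width: 0.0599
```

Run:
```python
from h import *
go([.52,-.05,.30],125)
```

```text
t1.1 pos [ 0.4703 -0.2766  0.3004] yaw 85.60 F [ 1.4 -0.1  0.3] w 0.0599 j7 0.27
shift [0.2297 0.0322 0.0003] rot [ 2.00e-02  2.00e-02 -3.94e+01]
```

arm_command --commands "0.06 0.046 0.006 0 0 0 -8; 0.06 0.092 0.012 0 0 0 -16; 0.06 0.138 0.018 0 0 0 -24; 0.06 0.184 0.024 0 0 0 -32; 0.06 0.22 0.03 0 0 0 -40"

```text
time: 1.65
position: [0.5173, -0.0584, 0.3006]
ee_rot: [0.456, 0.89, 0.0, 0.0]
force: [0.4, -0.1, 0.5]
width: 0.0603
```

Run:
```python
from h import *
cv2.imwrite("pics/c_wrist.png",imaging.snapshot("wrist")[:,:,::-1])
go([.47,.15,.30],168)
```

```text
t1.7 pos [ 0.5184 -0.0514  0.301 ] yaw 126.48 F [0.3 5.4 0.7] w 0.0598 j7 0.51
shift [0.1907 0.0808 0.0018] rot [  0.3   -0.05 -41.52]
```

View pics/c_wrist.png

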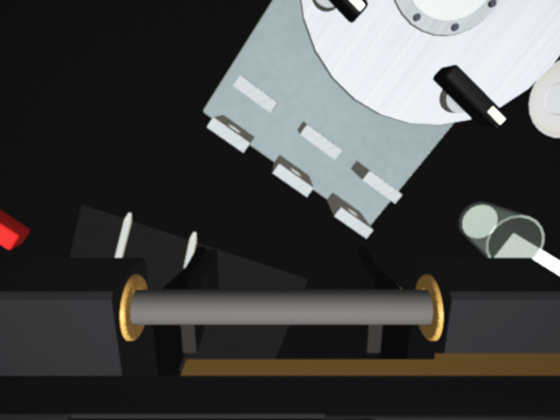

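Run:
```python
from h import *
go([.54,.175,.32],180)
```

```text
t1.7 pos [ 0.5184 -0.0514  0.301 ] yaw 126.48 F [0.3 5.4 0.7] w 0.0598 j7 0.51
shift [ 0.1693  0.152  -0.0179] rot [ 3.100e-01 -2.000e-02 -5.352e+01]
```

arm_command --commands "0.06 0.035 0.03 -0.005 0 0 -8; 0.06 0.068 0.06 -0.009 0 0 -16; 0.06 0.102 0.09 -0.013 0 0 -24; 0.06 0.136 0.12 -0.018 0 0 -32; 0.06 0.169 0.152 -0.018 0 0 -40"

```text
time: 2.2
position: [0.5441, 0.1655, 0.3191]
ee_rot: [0.126, 0.992, -0.0, 0.001]
force: [2.1, -0.8, 0.5]
width: 0.06
```

arm_command --commands "0.06 0 0 0 0 0 -7; 0.06 0 0 0 0 0 -13.5; 0.06 0 0 0 0 0 -13.5; 0.06 0 0 0 0 0 -13.5"

```text
time: 2.6
position: [0.544, 0.1636, 0.3181]
ee_rot: [0.012, 1.0, -0.0, -0.0]
force: [0.6, 0.2, 0.2]
width: 0.0603
```

Run:
```python
from h import *
go([.54,.175,.32],180)
ci=imaging.camera_info("wrist"); np.save("d.npy",ci,allow_pickle=True)
cv2.imwrite("pics/d_wrist.png",imaging.snapshot("wrist")[:,:,::-1])
```

```text
t2.6 pos [0.544  0.1636 0.3181] yaw 178.58 F [0.6 0.2 0.2] w 0.0603 j7 0.91
shift [ 0.0042  0.0113 -0.0019] rot [-0.02 -0.03 -1.42]
```

View pics/d_wrist.png

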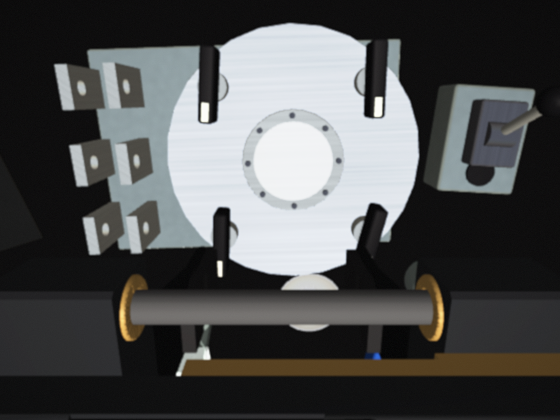

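Run:
```python
from h import *
im=cv2.imread("pics/d_wrist.png")[:,:,::-1]
a=cv2.resize(im[30:130,350:400,::-1],None,fx=6,fy=6,interpolation=cv2.INTER_CUBIC)
b=cv2.resize(im[30:130,190:240,::-1],None,fx=6,fy=6,interpolation=cv2.INTER_CUBIC)
cv2.imwrite("pics/d2.png",np.hstack([b,a]))
a=cv2.resize(im[195:295,345:395,::-1],None,fx=6,fy=6,interpolation=cv2.INTER_CUBIC)
b=cv2.resize(im[195:295,200:250,::-1],None,fx=6,fy=6,interpolation=cv2.INTER_CUBIC)
cv2.imwrite("pics/d3.png",np.hstack([b,a]))
```

```text
(no output)
```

View pics/d2.png

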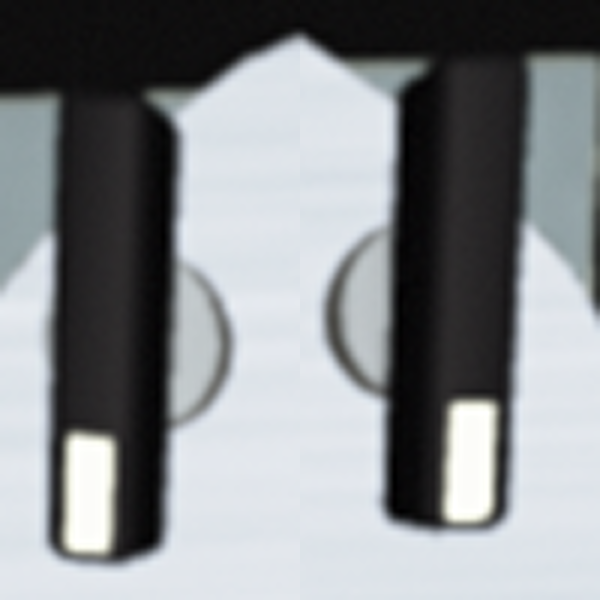

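View pics/d3.png

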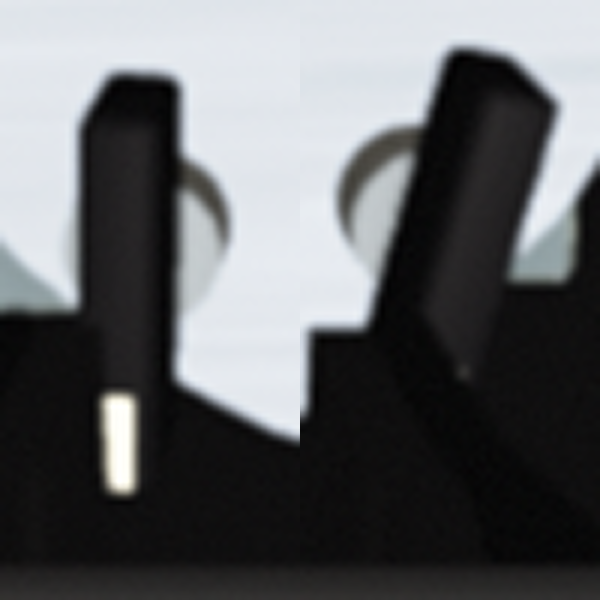

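Run:
```python
from h import *
ci=np.load("d.npy",allow_pickle=True).item()
def pt(x0,y0,x,y): return onz(ci,x0+x/6-.5+.08,y0+y/6-.5+.08,.139)
def show(n,white,other,L=.033,fromw=True):
    d=(white-other)[:2];print(n,"len %.4f"%np.linalg.norm(d),"ang %.2f"%np.degrees(np.arctan2(d[1],d[0])));d/=np.linalg.norm(d)
    c=white[:2]-L*d if fromw else other[:2]+L*d
    print("  centre",c.round(4))
show("nl",pt(350,30,472-300,523),pt(350,30,485-300,100))
show("nr",pt(190,30,88,555),pt(190,30,100,120))
show("fr",pt(200,195,120,497),pt(200,195,120,122))
show("fr",pt(200,195,120,497),pt(200,195,120,122),fromw=False)
show("fl",pt(345,195,463-300,301),pt(345,195,518-300,99),fromw=False)
```

```text
nl len 0.0579 ang 0.86
  centre [0.4514 0.251 ]
nr len 0.0601 ang -6.26
  centre [0.4524 0.1004]
fr len 0.0655 ang -4.01
  centre [0.6042 0.1022]
fr len 0.0655 ang -4.01
  centre [0.6047 0.1021]
fl len 0.0348 ang -12.06
  centre [0.604  0.2512]
```

Run:
```python
from h import *
go([.451,.2508,.20],180.6)
```

```text
t2.6 pos [0.544  0.1635 0.3182] yaw 178.60 F [-0.9 -0.1 -0.2] w 0.0600 j7 0.91
shift [0.0951 0.085  0.1182] rot [-0.02 -0.01 -2.  ]
```

arm_command --commands "0.06 0.025 0.022 0.03 0 0 -2; 0.06 0.05 0.045 0.06 0 0 -2; 0.06 0.075 0.067 0.09 0 0 -2; 0.06 0.095 0.085 0.118 0 0 -2; 0.06 0.095 0.085 0.118 0 0 -2"

```text
time: 3.15
position: [0.4458, 0.252, 0.1976]
ee_rot: [-0.009, 1.0, -0.001, -0.003]
force: [0.2, 0.4, 0.1]
width: 0.0601
```

Run:
```python
from h import *
go([.451,.2508,.112],180.6)
ci=imaging.camera_info("wrist"); np.save("e.npy",ci,allow_pickle=True)
im=imaging.snapshot("wrist");cv2.imwrite("pics/e_wrist.png",im[:,:,::-1])
crop(im,180,380,100,250,4,"pics/e2.png")
```

```text
t3.1 pos [0.4458 0.252  0.1976] yaw -178.95 F [0.2 0.4 0.1] w 0.0601 j7 0.65
shift [-0.0057 -0.001   0.0855] rot [-0.16 -0.35  0.45]
```

View pics/e2.png

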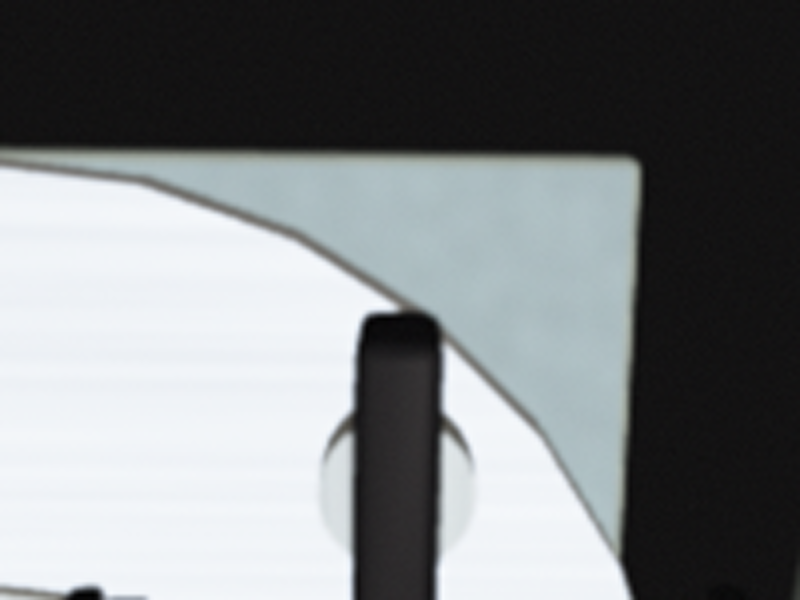

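Run:
```python
from h import *
ci=np.load("e.npy",allow_pickle=True).item()
a=onz(ci,180+400/4-.4,100+345/4-.4,.139);b=onz(ci,180+395/4-.4,100+600/4-.4,.139)
d=(b-a)[:2];print(a,b,np.degrees(np.arctan2(d[1],d[0])),a[:2]+.033*d/np.linalg.norm(d))
# foot corner nl
print(onz(ci,180+638/4-.4,100+158/4-.4,.012), onz(ci,180-.4,100+148/4-.4,.012))
go([.451,.2508,.112],180.6)
```

```text
[0.41982602 0.25063927 0.139     ] [0.46112019 0.25055955 0.139     ] -0.11060938963317558 [0.45282596 0.25057556]
[0.402244   0.30419488 0.012     ] [0.40270595 0.15769731 0.012     ]
t3.2 pos [0.4488 0.2514 0.1993] yaw -179.10 F [1.  0.2 0.1] w 0.0595 j7 0.65
shift [-0.0024 -0.0004  0.0873] rot [-0.1  -0.13  0.31]
```

Run:
```python
from h import *
go([.4526,.2506,.112],180.2)
```

```text
t3.2 pos [0.4488 0.2514 0.1993] yaw -179.10 F [1.  0.2 0.1] w 0.0595 j7 0.65
shift [-0.004  -0.0007  0.0873] rot [-0.11 -0.13  0.71]
```

arm_command --commands "0.06 -0.004 -0.001 0.03 0 0 0.7; 0.06 -0.004 -0.001 0.06 0 0 0.7; 0.06 -0.004 -0.001 0.087 0 0 0.7; 0.06 -0.004 -0.001 0.087 0 0 0.7; 0 -0.004 -0.001 0.087 0 0 0.7" --grip_force 25

```text
time: 3.7
position: [0.4561, 0.2501, 0.1144]
ee_rot: [0.0, 1.0, 0.0, 0.001]
force: [-0.1, 0.5, -0.6]
width: 0.057
```

arm_command --commands "0 0 0 0 0 0 0; 0 0 0 0 0 0 0; 0 0 0 0 0 0 0"

```text
time: 4.0
position: [0.4555, 0.2506, 0.1145]
ee_rot: [-0.001, 1.0, 0.0, 0.001]
force: [0.4, -0.1, 0.5]
width: 0.036
```

Run:
```python
from h import *
go([.4526,.2506,.112],105.8)
```

```text
t4.0 pos [0.4555 0.2506 0.1145] yaw -179.94 F [ 0.4 -0.1  0.5] w 0.0360 j7 0.54
shift [0.0029 0.     0.0025] rot [ 0.11  0.08 74.26]
```

arm_command --commands "0 0.003 0 0.002 0 0 0; 0 0.003 0 0.002 0 0 0; 0 0.003 0 0.002 0 0 0; 0 0.003 0 0.002 0 0 0; 0 0.003 0 0.002 0 0 0"

```text
time: 4.5
position: [0.4516, 0.2503, 0.1115]
ee_rot: [-0.001, 1.0, -0.0, -0.0]
force: [-1.6, -0.4, 1.4]
width: 0.0137
```

Run:
```python
from h import *
go([.4526,.2506,.112],105.8)
```

```text
t4.5 pos [0.4516 0.2503 0.1115] yaw -179.92 F [-1.6 -0.4  1.4] w 0.0137 j7 0.53
shift [-0.001   0.0003 -0.0005] rot [-3.000e-02 -0.000e+00  7.428e+01]
```

arm_command --commands "0 -0.001 0 0 0 0 8; 0 -0.001 0 0 0 0 16; 0 -0.001 0 0 0 0 24; 0 -0.001 0 0 0 0 32; 0 -0.001 0 0 0 0 40"

```text
time: 5.0
position: [0.4516, 0.2503, 0.1115]
ee_rot: [0.343, 0.939, -0.001, -0.001]
force: [-3.6, -0.4, 3.3]
width: 0.0136
```

Run:
```python
from h import *
go([.4526,.2506,.112],105.8)
```

```text
t5.0 pos [0.4516 0.2503 0.1115] yaw 139.84 F [-3.6 -0.4  3.3] w 0.0136 j7 -0.07
shift [-0.0005  0.0009 -0.0005] rot [-1.200e-01  1.000e-02  3.404e+01]
```

arm_command --commands "0 0 0 0 0 0 8; 0 0 0 0 0 0 16; 0 0 0 0 0 0 24; 0 0 0 0 0 0 32; 0 0 0 0 0 0 34"

```text
time: 5.5
position: [0.4516, 0.2502, 0.1114]
ee_rot: [0.602, 0.799, -0.001, -0.0]
force: [-3.9, -1.1, 4.3]
width: 0.014
```

Run:
```python
from h import *
go([.6034,.1014,.19],176.3)
```

```text
t5.5 pos [0.4516 0.2502 0.1114] yaw 105.99 F [-3.9 -1.1  4.3] w 0.0140 j7 -0.58
shift [-0.185   0.1048 -0.0786] rot [-1.300e-01 -2.000e-02 -7.031e+01]
```

arm_command --commands "0.04 0 0 0 0 0 0; 0.04 0 0 0 0 0 0; 0.04 0 0 -0.02 0 0 0; 0.04 0 0 -0.05 0 0 0; 0.04 -0.02 0.015 -0.08 0 0 -8"

```text
time: 6.0
position: [0.4705, 0.2375, 0.1922]
ee_rot: [0.54, 0.842, -0.0, -0.001]
force: [0.8, 0.2, -0.5]
width: 0.0386
```

arm_command --commands "0.04 -0.035 0.02 0 0 0 -8; 0.04 -0.07 0.04 0 0 0 -16; 0.04 -0.1 0.06 0 0 0 -24; 0.04 -0.13 0.08 0 0 0 -32; 0.04 -0.16 0.09 0 0 0 -40"

```text
time: 6.5
position: [0.6223, 0.1248, 0.1911]
ee_rot: [0.221, 0.975, 0.001, 0.0]
force: [0.7, -0.4, -0.3]
width: 0.0401
```

Run:
```python
from h import *
go([.6034,.1014,.19],176.3)
```

```text
t6.5 pos [0.6223 0.1248 0.1911] yaw 154.41 F [ 0.7 -0.4 -0.3] w 0.0401 j7 0.56
shift [ 0.007  -0.0293  0.0011] rot [  0.08   0.05 -21.89]
```

arm_command --commands "0.04 0.003 -0.015 0 0 0 -8; 0.04 0.007 -0.029 0 0 0 -16; 0.04 0.007 -0.029 0 0 0 -22; 0.04 0.007 -0.029 0 0 0 -22; 0.04 0.007 -0.029 0 0 0 -22"

```text
time: 7.0
position: [0.6015, 0.1027, 0.1913]
ee_rot: [0.035, 0.999, 0.0, 0.0]
force: [0.5, -0.5, 0.4]
width: 0.0399
```

Run:
```python
from h import *
go([.6034,.1014,.112],176.3)
ci=imaging.camera_info("wrist"); np.save("f.npy",ci,allow_pickle=True)
im=imaging.snapshot("wrist");cv2.imwrite("pics/f_wrist.png",im[:,:,::-1])
```

```text
t7.0 pos [0.6015 0.1027 0.1913] yaw 175.95 F [ 0.5 -0.5  0.4] w 0.0399 j7 0.92
shift [-0.002  -0.0012  0.0793] rot [ 0.03  0.01 -0.35]
```

View pics/f_wrist.png

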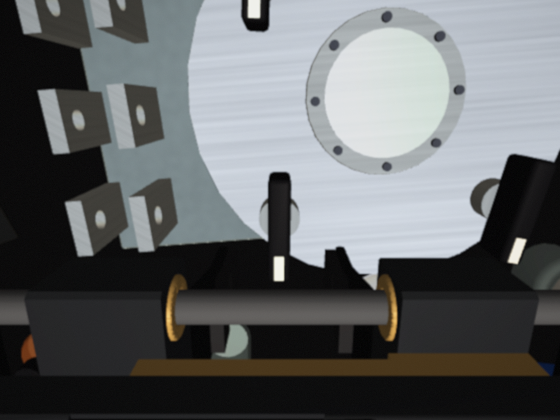

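arm_command --commands "0.04 -0.002 -0.001 0.04 0 0 0; 0.035 -0.002 -0.001 0.079 0 0 0; 0 -0.002 -0.001 0.079 0 0 0; 0 -0.002 -0.001 0.079 0 0 0; 0 -0.002 -0.001 0.079 0 0 0"

```text
time: 7.55
position: [0.6046, 0.1028, 0.1147]
ee_rot: [0.034, 0.999, 0.001, 0.002]
force: [0.9, -0.4, 0.6]
width: 0.0184
```

arm_command --commands "0 0 0 0 0 0 0; 0 0 0 0 0 0 0; 0 0 0 0 0 0 0"

```text
time: 7.85
position: [0.6045, 0.1011, 0.1147]
ee_rot: [0.035, 0.999, -0.001, 0.002]
force: [-1.2, -3.3, 6.9]
width: 0.014
```

Run:
```python
from h import *
go([.6034,.1014,.112],105.8)
```

```text
t7.8 pos [0.6045 0.1011 0.1147] yaw 176.02 F [-1.2 -3.3  6.9] w 0.0140 j7 0.86
shift [0.0011 0.0002 0.0027] rot [ 0.08  0.21 70.22]
```

arm_command --commands "0 0 0 0 0 0 8; 0 0 0 0 0 0 16; 0 0 0 0 0 0 24; 0 0 0 0 0 0 32; 0 0 0 0 0 0 40"

```text
time: 8.35
position: [0.604, 0.0999, 0.1146]
ee_rot: [0.377, 0.926, -0.001, 0.002]
force: [-2.8, -5.3, 7.2]
width: 0.0136
```

arm_command --commands "0 0 0 0 0 0 8; 0 0 0 0 0 0 16; 0 0 0 0 0 0 24; 0 0 0 0 0 0 30; 0 0 0 0 0 0 30"

```text
time: 8.85
position: [0.6031, 0.0994, 0.1146]
ee_rot: [0.602, 0.798, -0.002, 0.001]
force: [-4.9, -5.5, 8.9]
width: 0.0142
```

Run:
```python
from h import *
go([.4534,.1006,.19],173.5)
```

```text
t8.8 pos [0.6031 0.0994 0.1146] yaw 105.90 F [-4.9 -5.5  8.9] w 0.0142 j7 -0.20
shift [ 0.0418 -0.1437 -0.0755] rot [ -0.18   0.18 -67.6 ]
```

arm_command --commands "0.04 0 0 0 0 0 0; 0.04 0 0 0 0 0 0; 0.04 0 0 -0.02 0 0 0; 0.04 0 0 -0.05 0 0 0; 0.04 0.005 -0.03 -0.076 0 0 -8"

```text
time: 9.35
position: [0.5757, 0.0995, 0.1898]
ee_rot: [0.543, 0.84, 0.002, 0.001]
force: [-0.6, -0.7, 0.9]
width: 0.0386
```

arm_command --commands "0.04 0.008 -0.025 0 0 0 -8; 0.04 0.015 -0.05 0 0 0 -16; 0.04 0.02 -0.08 0 0 0 -24; 0.04 0.02 -0.11 0 0 0 -32; 0.04 0.02 -0.11 0 0 0 -40"

```text
time: 9.85
position: [0.4609, 0.0707, 0.1881]
ee_rot: [0.221, 0.975, -0.001, -0.001]
force: [0.4, -0.9, 0.5]
width: 0.04
```

Run:
```python
from h import *
go([.4534,.1006,.19],173.5)
```

```text
t9.8 pos [0.4609 0.0707 0.1881] yaw 154.44 F [ 0.4 -0.9  0.5] w 0.0400 j7 0.70
shift [ 0.0197  0.0237 -0.0019] rot [ -0.16  -0.06 -19.06]
```

arm_command --commands "0.04 0.02 0.024 0 0 0 -8; 0.04 0.02 0.024 0 0 0 -16; 0.04 0.02 0.024 0 0 0 -19; 0.04 0.02 0.024 0 0 0 -19; 0.04 0.02 0.024 0 0 0 -19"

```text
time: 10.35
position: [0.457, 0.1023, 0.1886]
ee_rot: [0.061, 0.998, 0.0, 0.0]
force: [0.4, 0.5, -0.5]
width: 0.04
```

Run:
```python
from h import *
go([.4534,.1006,.112],173.5)
im=imaging.snapshot("wrist");crop(im,130,430,50,300,2.5,"pics/g_wrist.png")
```

```text
t10.3 pos [0.457  0.1023 0.1886] yaw 173.04 F [ 0.4  0.5 -0.5] w 0.0400 j7 0.93
shift [ 0.0034 -0.0022  0.0766] rot [ 0.04  0.03 -0.46]
```

View pics/g_wrist.png

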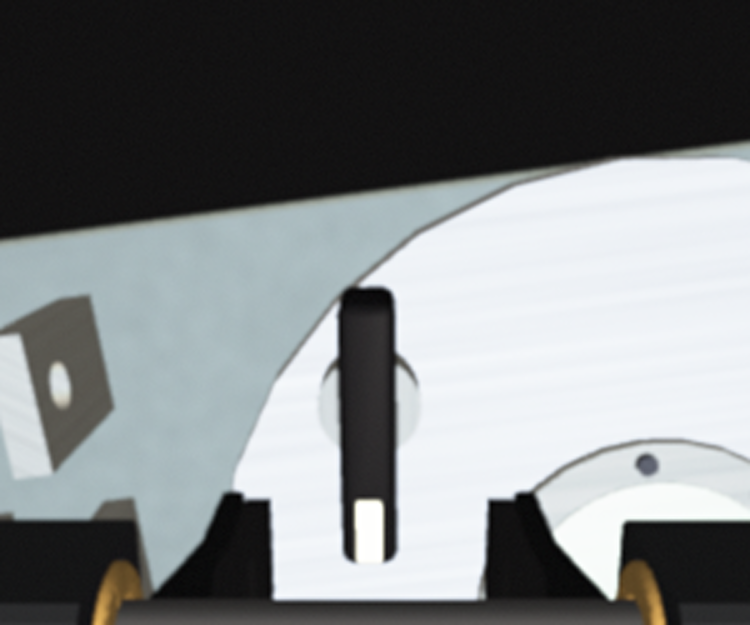

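arm_command --commands "0.04 0.003 -0.002 0.04 0 0 0; 0.035 0.003 -0.002 0.077 0 0 0; 0 0.003 -0.002 0.077 0 0 0; 0 0.003 -0.002 0.077 0 0 0; 0 0.003 -0.002 0.077 0 0 0"

```text
time: 10.9
position: [0.455, 0.101, 0.1131]
ee_rot: [0.06, 0.998, 0.0, 0.002]
force: [0.2, -0.1, 1.1]
width: 0.0187
```

arm_command --commands "0 0 0 0 0 0 0; 0 0 0 0 0 0 0; 0 0 0 0 0 0 0"

```text
time: 11.2
position: [0.455, 0.1, 0.1131]
ee_rot: [0.06, 0.998, -0.0, 0.002]
force: [-1.0, -2.5, 6.5]
width: 0.0139
```

Run:
```python
from h import *
go([.4534,.1006,.112],105.8)
```

```text
t11.2 pos [0.455  0.1    0.1131] yaw 173.07 F [-1.  -2.5  6.5] w 0.0139 j7 0.82
shift [0.0016 0.0004 0.0011] rot [ 0.08  0.19 67.27]
```

arm_command --commands "0 0 0 0 0 0 8; 0 0 0 0 0 0 16; 0 0 0 0 0 0 24; 0 0 0 0 0 0 32; 0 0 0 0 0 0 40"

```text
time: 11.7
position: [0.4542, 0.0985, 0.1131]
ee_rot: [0.401, 0.916, -0.001, 0.001]
force: [-2.3, -5.2, 10.3]
width: 0.0137
```

arm_command --commands "0 0 0 0 0 0 8; 0 0 0 0 0 0 16; 0 0 0 0 0 0 24; 0 0 0 0 0 0 27; 0 0 0 0 0 0 27"

```text
time: 12.2
position: [0.4533, 0.098, 0.1131]
ee_rot: [0.602, 0.798, -0.002, 0.001]
force: [-4.1, -6.6, 12.0]
width: 0.0141
```

arm_command --commands "0.04 0 0 0 0 0 0; 0.04 0 0 0 0 0 0; 0.04 0 0 -0.02 0 0 0; 0.04 0 0 -0.05 0 0 0; 0.04 0 0 -0.076 0 0 0"

```text
time: 12.7
position: [0.4538, 0.1011, 0.1886]
ee_rot: [0.601, 0.799, 0.001, -0.0]
force: [0.3, 0.4, 0.6]
width: 0.0386
```

Run:
```python
from h import *
go([.6026,.2514,.19],169)
```

```text
t12.7 pos [0.4538 0.1011 0.1886] yaw 106.13 F [0.3 0.4 0.6] w 0.0386 j7 -0.14
shift [ 0.1031  0.1847 -0.0011] rot [ 8.000e-02 -1.000e-02 -6.287e+01]
```

arm_command --commands "0.04 0.02 0.037 0 0 0 -8; 0.04 0.041 0.074 0 0 0 -16; 0.04 0.062 0.11 0 0 0 -24; 0.04 0.082 0.147 0 0 0 -32; 0.04 0.103 0.184 0 0 0 -40"

```text
time: 13.2
position: [0.6032, 0.2518, 0.1876]
ee_rot: [0.289, 0.957, 0.001, 0.0]
force: [0.7, 0.0, -0.1]
width: 0.0404
```

arm_command --commands "0.04 0 0 0 0 0 -8; 0.04 0 0 0 0 0 -16; 0.04 0 0 0 0 0 -23; 0.04 0 0 0 0 0 -23; 0.04 0 0 0 0 0 -23"

```text
time: 13.7
position: [0.6019, 0.2504, 0.1874]
ee_rot: [0.096, 0.995, 0.0, -0.0]
force: [0.8, 0.5, 0.4]
width: 0.0404
```

Run:
```python
from h import *
go([.6026,.2514,.112],169)
im=imaging.snapshot("wrist");crop(im,130,430,50,300,2.5,"pics/h_wrist.png")
```

```text
t13.7 pos [0.6019 0.2504 0.1874] yaw 168.93 F [0.8 0.5 0.4] w 0.0404 j7 0.61
shift [-0.0005  0.0011  0.0754] rot [ 0.04 -0.01 -0.07]
```

View pics/h_wrist.png

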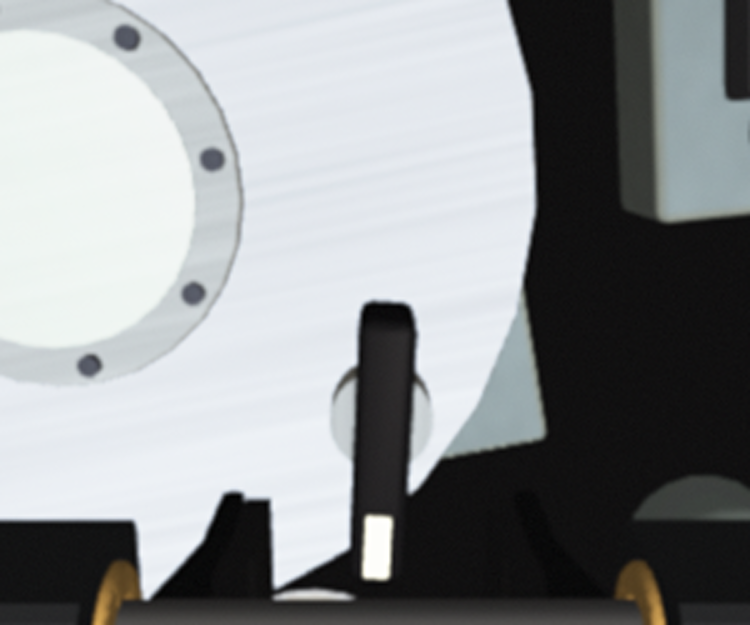

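arm_command --commands "0.04 0 0.001 0.04 0 0 1.8; 0.035 0 0.001 0.075 0 0 1.8; 0 0 0.001 0.075 0 0 1.8; 0 0 0.001 0.075 0 0 1.8; 0 0 0.001 0.075 0 0 1.8"

```text
time: 14.25
position: [0.6032, 0.2522, 0.1147]
ee_rot: [0.111, 0.994, 0.001, 0.002]
force: [0.2, 0.6, 0.9]
width: 0.019
```

arm_command --commands "0 0 0 0 0 0 0; 0 0 0 0 0 0 0; 0 0 0 0 0 0 0"

```text
time: 14.55
position: [0.603, 0.2509, 0.1147]
ee_rot: [0.111, 0.994, -0.0, 0.001]
force: [-2.1, -1.7, 7.0]
width: 0.0141
```

Run:
```python
from h import *
go([.6026,.2514,.112],105.8)
```

```text
t14.6 pos [0.603  0.2509 0.1147] yaw 167.22 F [-2.1 -1.7  7. ] w 0.0141 j7 0.53
shift [0.0005 0.0004 0.0027] rot [ 0.1   0.14 61.42]
```

arm_command --commands "0 0 0 0 0 0 8; 0 0 0 0 0 0 16; 0 0 0 0 0 0 24; 0 0 0 0 0 0 32; 0 0 0 0 0 0 40"

```text
time: 15.05
position: [0.6025, 0.2501, 0.1147]
ee_rot: [0.447, 0.895, -0.001, 0.001]
force: [-3.2, -3.7, 7.5]
width: 0.0139
```

arm_command --commands "0 0 0 0 0 0 8; 0 0 0 0 0 0 16; 0 0 0 0 0 0 21.5; 0 0 0 0 0 0 21.5; 0 0 0 0 0 0 21.5"

```text
time: 15.55
position: [0.602, 0.2499, 0.1147]
ee_rot: [0.604, 0.797, -0.001, 0.001]
force: [-4.3, -5.3, 8.7]
width: 0.014
```

arm_command --commands "0.04 0 0 0 0 0 0; 0.04 0 0 0 0 0 0; 0.04 0 0 -0.02 0 0 0; 0.04 0 0 -0.05 0 0 0; 0.04 0 0 -0.076 0 0 0"

```text
time: 16.05
position: [0.6022, 0.252, 0.1896]
ee_rot: [0.603, 0.798, 0.001, -0.0]
force: [0.9, -0.5, -0.8]
width: 0.0385
```

Run:
```python
from h import *
go([.4526,.2506,.19],106)
im=imaging.snapshot("wrist");cv2.imwrite("pics/i.png",im[:,:,::-1])
im=imaging.snapshot("top");crop(im,135,325,160,265,4.2,"pics/i2.png")
```

```text
t16.1 pos [0.6022 0.252  0.1896] yaw 105.82 F [ 0.9 -0.5 -0.8] w 0.0385 j7 -0.36
shift [ 0.0394 -0.1443 -0.0005] rot [ 0.06 -0.06 -0.18]
```

View pics/i.png

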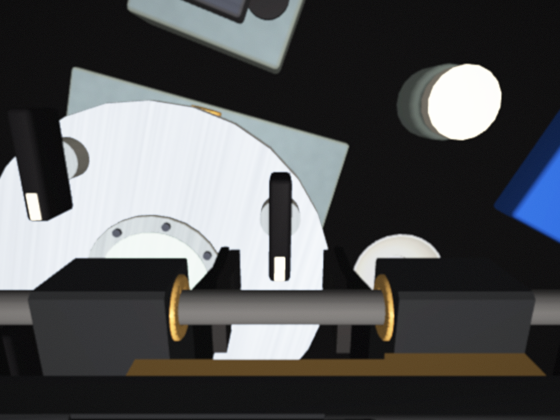

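View pics/i2.png

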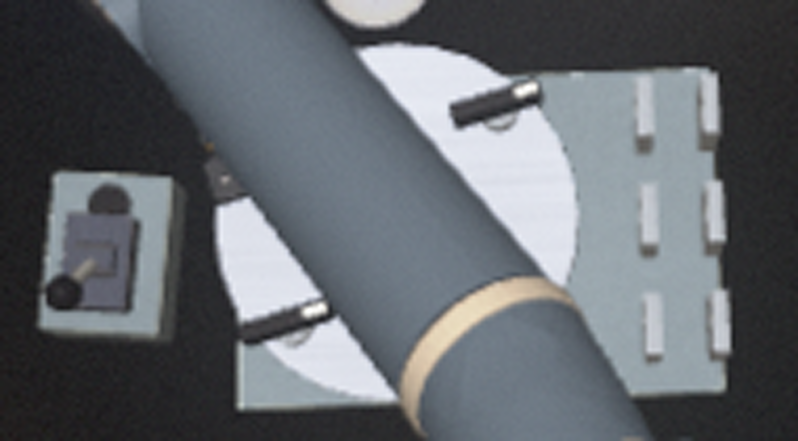

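arm_command --commands "0.04 0.01 -0.048 0 0 0 0; 0.04 0.02 -0.096 0 0 0 0; 0.04 0.039 -0.144 0 0 0 0; 0.04 0.039 -0.144 0 0 0 0; 0.04 0.039 -0.144 0.01 0 0 0"

```text
time: 16.65
position: [0.4528, 0.2506, 0.1792]
ee_rot: [0.602, 0.798, 0.002, 0.001]
force: [0.5, 0.5, 1.7]
width: 0.0401
```

Run:
```python
from h import *
go([.4526,.2506,.112],106)
im=imaging.snapshot("wrist");crop(im,130,430,50,300,2.5,"pics/j.png")
```

```text
t16.6 pos [0.4528 0.2506 0.1792] yaw 105.91 F [0.5 0.5 1.7] w 0.0401 j7 -0.47
shift [ 0.     -0.0004  0.0672] rot [ 0.21 -0.02 -0.09]
```

View pics/j.png

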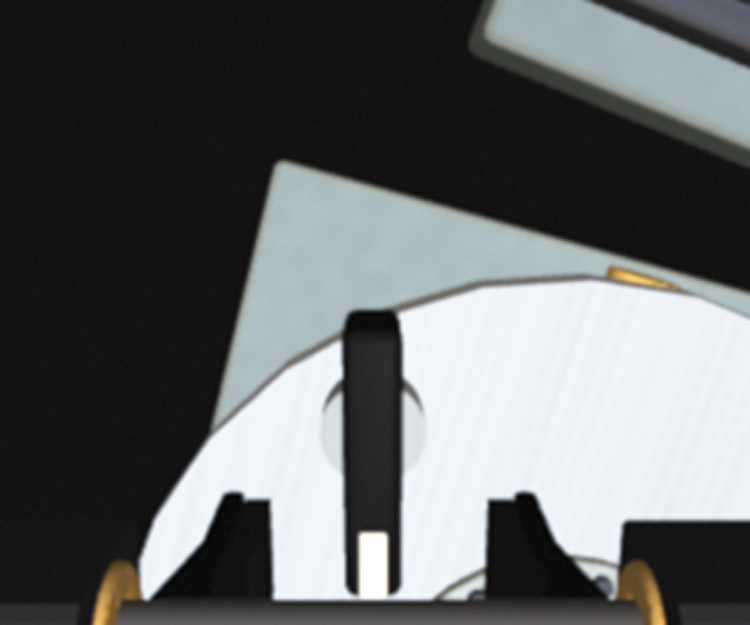

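arm_command --commands "0.04 0 0 0.035 0 0 0; 0.035 0 0 0.067 0 0 0; 0 0 0 0.067 0 0 0; 0 0 0 0.067 0 0 0; 0 0 0 0.067 0 0 0"

```text
time: 17.2
position: [0.4543, 0.2499, 0.1124]
ee_rot: [0.604, 0.797, 0.001, 0.0]
force: [-2.8, -0.5, -2.4]
width: 0.0187
```

arm_command --commands "0 0 0 0 0 0 0; 0 0 0 0 0 0 0; 0 0 0 0 0 0 8; 0 0 0 0 0 0 16; 0 0 0 0 0 0 24"

```text
time: 17.7
position: [0.4515, 0.2492, 0.1123]
ee_rot: [0.758, 0.653, -0.001, -0.0]
force: [-6.0, -1.8, 1.7]
width: 0.014
```

arm_command --commands "0 0 0 0 0 0 8; 0 0 0 0 0 0 16; 0 0 0 0 0 0 24; 0 0 0 0 0 0 32; 0 0 0 0 0 0 40"

```text
time: 18.2
position: [0.4509, 0.2496, 0.1122]
ee_rot: [0.935, 0.355, -0.002, -0.0]
force: [-7.0, -2.0, 3.0]
width: 0.0136
```

Run:
```python
from h import *
go([.4526,.2506,.112],31.3)
print(bot.read_state()["moment"])
```

```text
t18.2 pos [0.4509 0.2496 0.1122] yaw 41.53 F [-7. -2.  3.] w 0.0136 j7 -1.52
shift [0.0019 0.0004 0.0002] rot [-0.05  0.17 10.23]
[-0.33144325  1.51131026  0.14526647]
```

arm_command --commands "0 0 0 0 0 0 6; 0 0 0 0 0 0 11; 0 0 0 0 0 0 14; 0 0 0 0 0 0 14; 0 0 0 0 0 0 14"

```text
time: 18.7
position: [0.451, 0.2498, 0.1122]
ee_rot: [0.97, 0.242, -0.001, 0.0]
force: [-5.6, -1.9, 1.4]
width: 0.0146
```

Run:
```python
from h import *
go([.4526,.2506,.112],31.3)
print(bot.read_state()["moment"])
```

```text
t18.7 pos [0.451  0.2498 0.1122] yaw 27.98 F [-5.6 -1.9  1.4] w 0.0146 j7 -1.74
shift [0.0018 0.     0.0002] rot [-0.01  0.15 -3.32]
[-0.34608594  1.41761911  0.59544883]
```

arm_command --commands "0.04 0 0 0 0 0 0; 0.04 0 0 0 0 0 0; 0.04 0 0 -0.02 0 0 0; 0.04 0 0 -0.05 0 0 0; 0.04 0 0 -0.076 0 0 0"

```text
time: 19.2
position: [0.4542, 0.2501, 0.1895]
ee_rot: [0.971, 0.24, 0.002, -0.001]
force: [1.3, -0.1, -0.2]
width: 0.0387
```

Run:
```python
from h import *
go([.6034,.1014,.187],106)
im=imaging.snapshot("wrist");crop(im,130,430,50,300,2.5,"pics/k.png")
```

```text
t19.2 pos [0.4542 0.2501 0.1895] yaw 27.76 F [ 1.3 -0.1 -0.2] w 0.0387 j7 -1.72
shift [0.0628 0.2011 0.0027] rot [  0.13  -0.18 -78.24]
```

View pics/k.png

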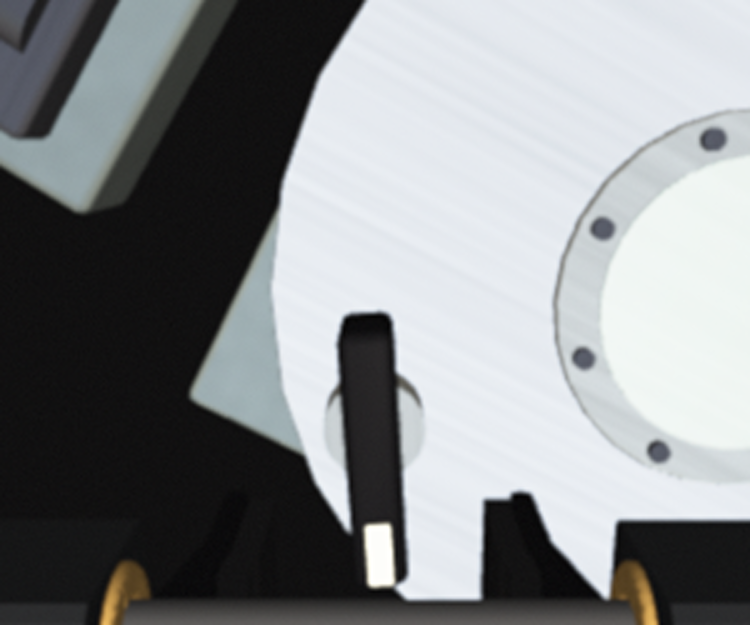

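arm_command --commands "0.04 0.013 0.04 0 0 0 -8; 0.04 0.026 0.08 0 0 0 -16; 0.04 0.038 0.12 0 0 0 -24; 0.04 0.05 0.16 0 0 0 -32; 0.04 0.063 0.2 0 0 0 -40"

```text
time: 19.75
position: [0.6042, 0.1006, 0.1885]
ee_rot: [0.829, 0.56, 0.002, 0.001]
force: [0.7, 1.7, 0.5]
width: 0.04
```

arm_command --commands "0.04 0 0 0 0 0 -8; 0.04 0 0 0 0 0 -16; 0.04 0 0 0 0 0 -24; 0.04 0 0 0 0 0 -32; 0.04 0 0 0 0 0 -38"

```text
time: 20.25
position: [0.6032, 0.1018, 0.1883]
ee_rot: [0.602, 0.799, 0.001, 0.001]
force: [1.4, 0.9, 0.0]
width: 0.04
```

Run:
```python
from h import *
go([.6034,.1014,.112],106)
im=imaging.snapshot("wrist");crop(im,130,430,50,300,2.5,"pics/l.png")
```

```text
t20.2 pos [0.6032 0.1018 0.1883] yaw 106.02 F [1.4 0.9 0. ] w 0.0400 j7 -0.09
shift [-0.0005 -0.0001  0.0763] rot [0.18 0.01 0.02]
```

View pics/l.png

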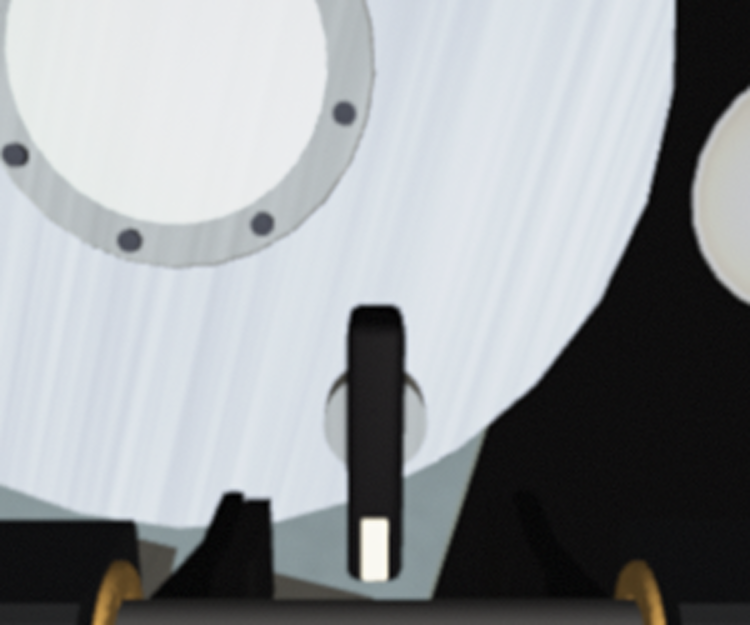

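arm_command --commands "0.04 0 0 0.04 0 0 0; 0.035 0 0 0.076 0 0 0; 0 0 0 0.076 0 0 0; 0 0 0 0.076 0 0 0; 0 0 0 0.076 0 0 0"

```text
time: 20.8
position: [0.6035, 0.1025, 0.1137]
ee_rot: [0.604, 0.797, 0.001, 0.001]
force: [-0.1, -0.2, 0.8]
width: 0.0185
```

arm_command --commands "0 0 0 0 0 0 0; 0 0 0 0 0 0 0; 0 0 0 0 0 0 8; 0 0 0 0 0 0 16; 0 0 0 0 0 0 24"

```text
time: 21.3
position: [0.6027, 0.1021, 0.1136]
ee_rot: [0.758, 0.653, 0.001, 0.001]
force: [-2.0, -0.8, 4.2]
width: 0.0138
```

arm_command --commands "0 0 0 0 0 0 8; 0 0 0 0 0 0 16; 0 0 0 0 0 0 24; 0 0 0 0 0 0 32; 0 0 0 0 0 0 40"

```text
time: 21.8
position: [0.6033, 0.1019, 0.1137]
ee_rot: [0.935, 0.354, 0.002, 0.001]
force: [-0.2, -1.4, 3.9]
width: 0.0139
```

arm_command --commands "0 0 0 0 0 0 6; 0 0 0 0 0 0 11; 0 0 0 0 0 0 14; 0 0 0 0 0 0 14; 0 0 0 0 0 0 14"

```text
time: 22.3
position: [0.6037, 0.1019, 0.1136]
ee_rot: [0.97, 0.241, 0.002, 0.001]
force: [0.5, -1.6, 6.1]
width: 0.0141
```

Run:
```python
from h import *
go([.6034,.1014,.112],31.3)
print(bot.read_state()["moment"])
```

```text
t22.3 pos [0.6037 0.1019 0.1136] yaw 27.95 F [ 0.5 -1.6  6.1] w 0.0141 j7 -1.31
shift [-0.0004  0.0003  0.0016] rot [ 0.15 -0.23 -3.35]
[-0.38461797  0.08281855  0.52659459]
```

arm_command --commands "0.04 0 0 0 0 0 0; 0.04 0 0 0 0 0 0; 0.04 0 0 -0.02 0 0 0; 0.04 0 0 -0.05 0 0 0; 0.04 0 0 -0.076 0 0 0"

```text
time: 22.8
position: [0.6015, 0.1023, 0.1881]
ee_rot: [0.971, 0.24, -0.0, -0.0]
force: [1.1, 0.1, 0.8]
width: 0.0387
```

Run:
```python
from h import *
go([.4534,.1006,.187],106)
im=imaging.snapshot("wrist");crop(im,130,430,50,300,2.5,"pics/m.png")
```

```text
t22.8 pos [0.6015 0.1023 0.1881] yaw 27.81 F [1.1 0.1 0.8] w 0.0387 j7 -1.31
shift [-0.1318 -0.0676  0.0012] rot [-5.000e-02 -0.000e+00 -7.819e+01]
```

View pics/m.png

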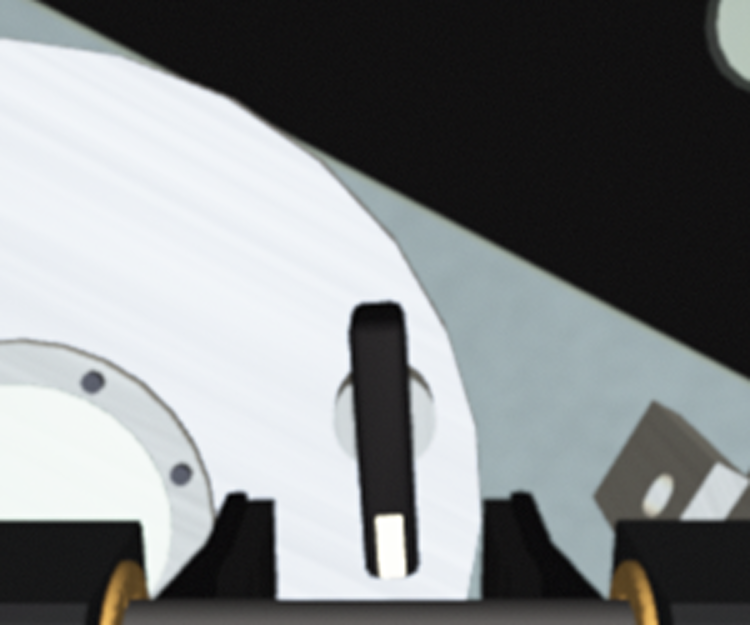

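arm_command --commands "0.04 -0.027 -0.014 0 0 0 -8; 0.04 -0.054 -0.028 0 0 0 -16; 0.04 -0.08 -0.042 0 0 0 -24; 0.04 -0.105 -0.055 0 0 0 -32; 0.04 -0.132 -0.067 0 0 0 -40"

```text
time: 23.35
position: [0.4524, 0.1001, 0.1871]
ee_rot: [0.828, 0.56, 0.0, -0.0]
force: [-0.1, 0.8, -0.2]
width: 0.04
```

arm_command --commands "0.04 0 0 0 0 0 -8; 0.04 0 0 0 0 0 -16; 0.04 0 0 0 0 0 -24; 0.04 0 0 0 0 0 -32; 0.04 0 0 0 0 0 -38"

```text
time: 23.85
position: [0.4535, 0.0999, 0.1872]
ee_rot: [0.601, 0.799, 0.0, -0.0]
force: [-0.7, -0.3, 0.1]
width: 0.0401
```

Run:
```python
from h import *
go([.4534,.1006,.112],106)
im=imaging.snapshot("wrist");crop(im,130,430,50,300,2.5,"pics/n.png")
```

```text
t23.9 pos [0.4535 0.0999 0.1872] yaw 106.09 F [-0.7 -0.3  0.1] w 0.0401 j7 -0.07
shift [0.0007 0.0001 0.0752] rot [-0.01 -0.02  0.09]
```

View pics/n.png

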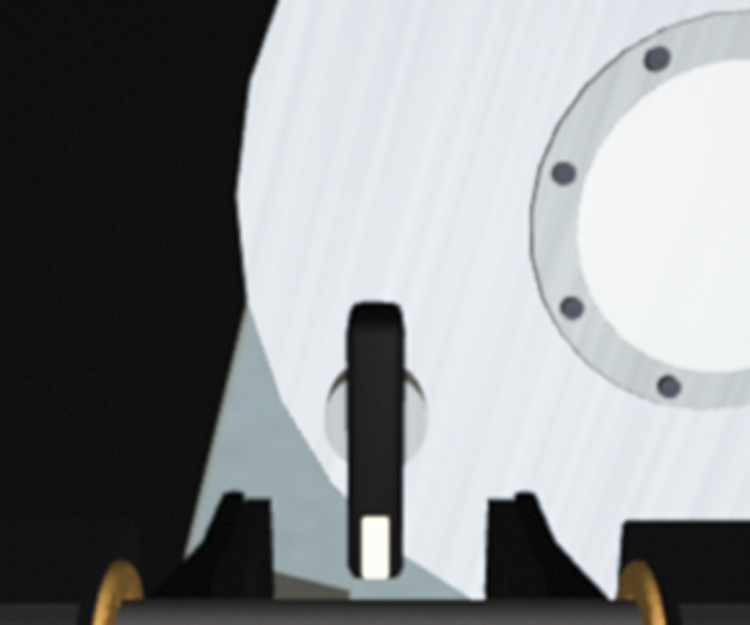

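arm_command --commands "0.04 0 0 0.04 0 0 0; 0.035 0 0 0.075 0 0 0; 0 0 0 0.075 0 0 0; 0 0 0 0.075 0 0 0; 0 0 0 0.075 0 0 0"

```text
time: 24.4
position: [0.455, 0.1002, 0.114]
ee_rot: [0.603, 0.797, 0.001, 0.001]
force: [0.8, 0.3, -0.6]
width: 0.0187
```

arm_command --commands "0 0 0 0 0 0 0; 0 0 0 0 0 0 0; 0 0 0 0 0 0 8; 0 0 0 0 0 0 16; 0 0 0 0 0 0 24"

```text
time: 24.9
position: [0.4526, 0.0995, 0.1137]
ee_rot: [0.758, 0.653, -0.001, -0.0]
force: [-6.9, -0.8, 5.8]
width: 0.014
```

arm_command --commands "0 0 0 0 0 0 8; 0 0 0 0 0 0 16; 0 0 0 0 0 0 24; 0 0 0 0 0 0 32; 0 0 0 0 0 0 40"

```text
time: 25.4
position: [0.4521, 0.0997, 0.1137]
ee_rot: [0.935, 0.354, -0.001, -0.0]
force: [-6.8, -0.1, 5.8]
width: 0.0136
```

arm_command --commands "0 0 0 0 0 0 6; 0 0 0 0 0 0 11; 0 0 0 0 0 0 14; 0 0 0 0 0 0 14; 0 0 0 0 0 0 14"

```text
time: 25.9
position: [0.4523, 0.0999, 0.1136]
ee_rot: [0.97, 0.241, -0.001, -0.0]
force: [-5.2, -1.0, 6.4]
width: 0.0143
```

Run:
```python
from h import *
go([.6034,.1014,.112],31.3)
print(bot.read_state()["moment"])
```

```text
t25.9 pos [0.4523 0.0999 0.1136] yaw 27.95 F [-5.2 -1.   6.4] w 0.0143 j7 -1.36
shift [0.1342 0.0695 0.0013] rot [-0.04  0.13 -3.35]
[-0.19070444  1.37298361  0.54167304]
```

arm_command --commands "0.04 0 0 0 0 0 0; 0.04 0 0 0 0 0 0; 0.04 0 0 -0.02 0 0 0; 0.04 0 0 -0.05 0 0 0; 0.04 0 0 -0.076 0 0 0"

```text
time: 26.4
position: [0.4547, 0.0998, 0.1902]
ee_rot: [0.971, 0.24, 0.001, -0.0]
force: [-0.1, -0.0, 0.3]
width: 0.0385
```

Run:
```python
from h import *
go([.6026,.2514,.187],106)
im=imaging.snapshot("wrist");crop(im,130,430,50,300,2.5,"pics/o.png")
```

```text
t26.4 pos [0.4547 0.0998 0.1902] yaw 27.75 F [-0.1 -0.   0.3] w 0.0385 j7 -1.38
shift [ 0.2014 -0.0653  0.0037] rot [  0.12  -0.1  -78.25]
```

View pics/o.png

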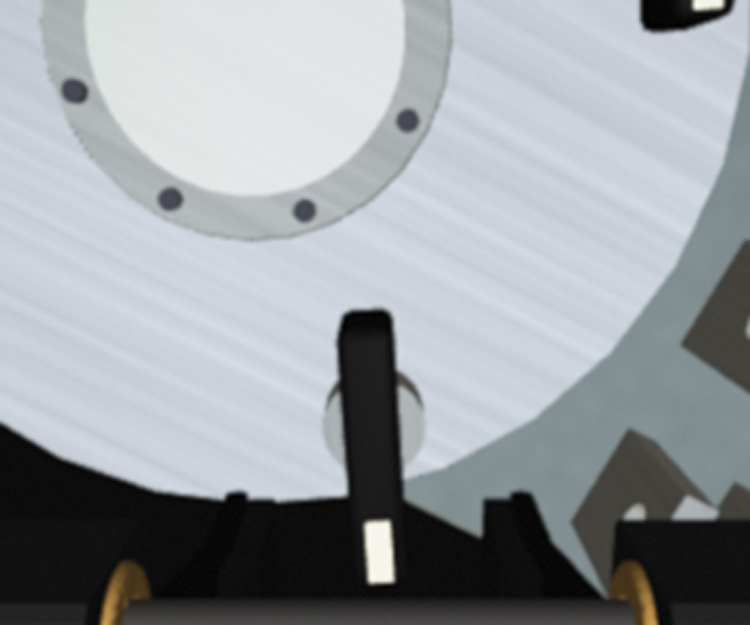

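nr is at its stop. The last one is fl.

arm_command --commands "0.04 0.04 -0.013 0 0 0 -8; 0.04 0.08 -0.026 0 0 0 -16; 0.04 0.12 -0.039 0 0 0 -24; 0.04 0.16 -0.052 0 0 0 -32; 0.04 0.201 -0.065 0.002 0 0 -40"

```text
time: 26.95
position: [0.6033, 0.2524, 0.1873]
ee_rot: [0.829, 0.56, 0.001, 0.0]
force: [1.7, 0.2, 1.2]
width: 0.04
```

arm_command --commands "0.04 0 0 0 0 0 -8; 0.04 0 0 0 0 0 -16; 0.04 0 0 0 0 0 -24; 0.04 0 0 0 0 0 -32; 0.04 0 0 0 0 0 -38"

```text
time: 27.45
position: [0.6022, 0.251, 0.1868]
ee_rot: [0.602, 0.799, 0.001, 0.0]
force: [-0.2, -0.0, -0.5]
width: 0.0398
```

Run:
```python
from h import *
go([.6026,.2514,.112],106)
im=imaging.snapshot("wrist");crop(im,130,430,50,300,2.5,"pics/p.png")
```

```text
t27.4 pos [0.6022 0.251  0.1868] yaw 106.03 F [-0.2 -0.  -0.5] w 0.0398 j7 -0.27
shift [0.0002 0.0004 0.0748] rot [ 0.1  -0.02  0.03]
```

View pics/p.png

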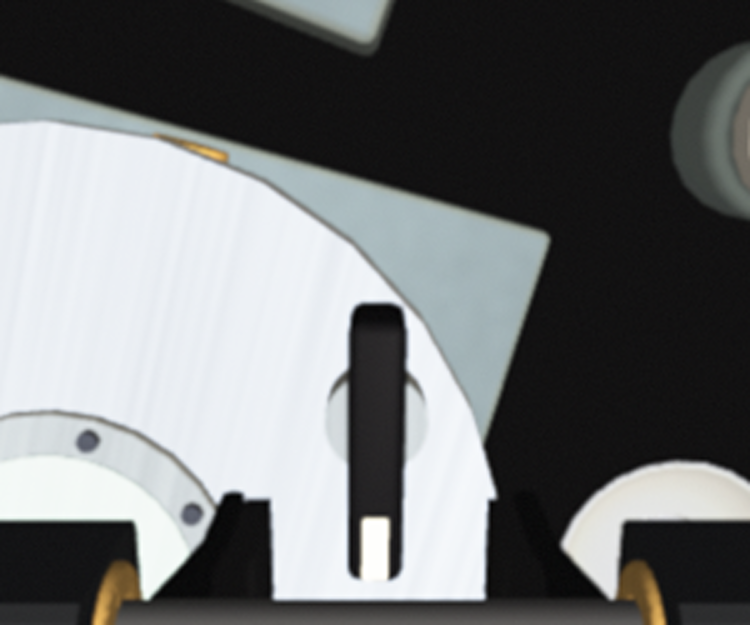

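arm_command --commands "0.04 0 0 0.04 0 0 0; 0.035 0 0 0.075 0 0 0; 0 0 0 0.075 0 0 0; 0 0 0 0.075 0 0 0; 0 0 0 0.075 0 0 0"

```text
time: 28.0
position: [0.6027, 0.2517, 0.1137]
ee_rot: [0.604, 0.797, 0.002, 0.001]
force: [0.8, -0.3, -0.3]
width: 0.0184
```

arm_command --commands "0 0 0 0 0 0 0; 0 0 0 0 0 0 0; 0 0 0 0 0 0 8; 0 0 0 0 0 0 16; 0 0 0 0 0 0 24"

```text
time: 28.5
position: [0.6017, 0.2514, 0.1137]
ee_rot: [0.758, 0.653, 0.001, 0.0]
force: [-2.5, -1.1, 5.1]
width: 0.014
```

arm_command --commands "0 0 0 0 0 0 8; 0 0 0 0 0 0 16; 0 0 0 0 0 0 24; 0 0 0 0 0 0 32; 0 0 0 0 0 0 40"

```text
time: 29.0
position: [0.6017, 0.2514, 0.1137]
ee_rot: [0.935, 0.354, 0.001, -0.0]
force: [-1.9, -0.4, 5.1]
width: 0.0137
```

arm_command --commands "0 0 0 0 0 0 6; 0 0 0 0 0 0 11; 0 0 0 0 0 0 14; 0 0 0 0 0 0 14; 0 0 0 0 0 0 14"

```text
time: 29.5
position: [0.6021, 0.2515, 0.1137]
ee_rot: [0.97, 0.241, 0.001, -0.0]
force: [-3.0, -0.4, 4.4]
width: 0.0145
```

Run:
```python
from h import *
go([.6034,.1014,.112],31.3)
print(bot.read_state()["moment"])
```

```text
t29.5 pos [0.6021 0.2515 0.1137] yaw 27.94 F [-3.  -0.4  4.4] w 0.0145 j7 -1.47
shift [-0.0692  0.1332  0.0016] rot [ 0.04 -0.16 -3.36]
[-0.22845546  0.4367215   0.50339026]
```

arm_command --commands "0.04 0 0 0 0 0 0; 0.04 0 0 0 0 0 0; 0.04 0 0 -0.02 0 0 0; 0.04 0 0 -0.05 0 0 0; 0.04 0 0 -0.1 0 0 0"

```text
time: 30.0
position: [0.5994, 0.2502, 0.2093]
ee_rot: [0.971, 0.24, -0.003, 0.001]
force: [0.3, 0.1, 0.0]
width: 0.0388
```

Run:
```python
from h import *
go([.528,.05,.30],31)
im=imaging.snapshot("wrist");crop(im,130,430,50,300,2.5,"pics/q.png")
```

```text
t30.0 pos [0.5994 0.2502 0.2093] yaw 27.78 F [0.3 0.1 0. ] w 0.0388 j7 -1.49
shift [-0.1571  0.1439 -0.0897] rot [-0.02  0.38 -3.22]
```

View pics/q.png

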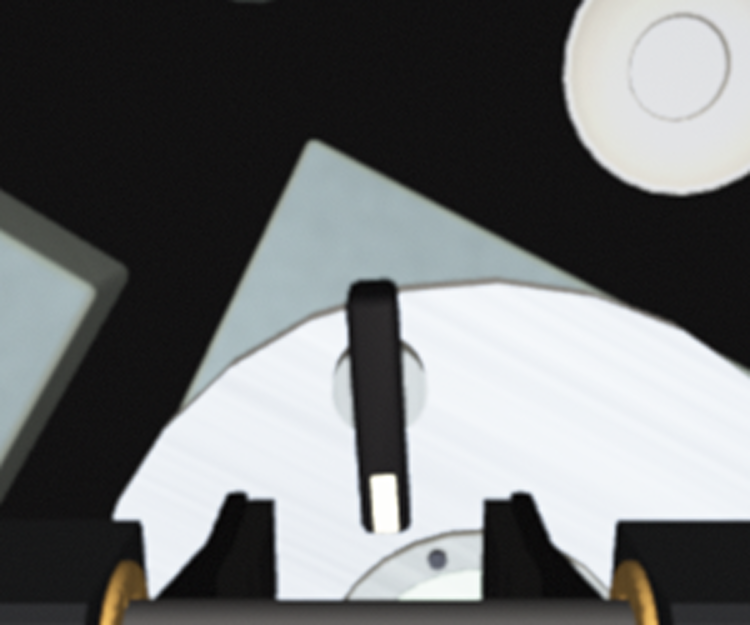

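Run:
```python
from h import *
go([.53,-.14,.22],90.3)
```

```text
t30.1 pos [0.6051 0.2525 0.2212] yaw 27.77 F [2.4 1.  5.4] w 0.0394 j7 -1.49
shift [-0.2493  0.3123 -0.002 ] rot [  0.42  -0.66 -62.53]
```

arm_command --commands "0.06 -0.028 0.035 -0.01 0 0 -7; 0.06 -0.056 0.07 -0.015 0 0 -14; 0.06 -0.085 0.105 -0.02 0 0 -21; 0.06 -0.113 0.14 -0.02 0 0 -28; 0.06 -0.14 0.175 -0.02 0 0 -35"

```text
time: 30.55
position: [0.5589, 0.0291, 0.232]
ee_rot: [0.852, 0.523, 0.001, 0.0]
force: [0.8, -0.7, 0.8]
width: 0.0598
```

Run:
```python
from h import *
go([.53,-.14,.22],90.3)
```

```text
t30.6 pos [0.5589 0.0291 0.232 ] yaw 63.07 F [ 0.8 -0.7  0.8] w 0.0598 j7 -0.57
shift [-0.1638  0.0508  0.0119] rot [  0.11  -0.04 -27.23]
```

arm_command --commands "0.06 -0.04 0.013 0 0 0 -7; 0.06 -0.08 0.026 0 0 0 -14; 0.06 -0.12 0.038 0.005 0 0 -21; 0.06 -0.164 0.051 0.012 0 0 -27.2; 0.06 -0.164 0.051 0.012 0 0 -27.2"

```text
time: 31.05
position: [0.527, -0.1465, 0.219]
ee_rot: [0.711, 0.703, -0.002, 0.001]
force: [1.1, 0.3, 0.7]
width: 0.06
```

arm_command --commands "0.06 0 0 0 0 0 0; 0.06 0 0 0 0 0 0"

```text
time: 31.25
position: [0.53, -0.137, 0.2196]
ee_rot: [0.707, 0.707, 0.001, 0.0]
force: [0.5, 0.1, 0.8]
width: 0.0599
```

Run:
```python
from h import *
go([.53,-.14,.22],90.3)
ci=imaging.camera_info("wrist"); np.save("r.npy",ci,allow_pickle=True)
im=imaging.snapshot("wrist");cv2.imwrite("pics/r.png",im[:,:,::-1]); crop(im,140,420,90,290,2.8,"pics/r2.png")
im=imaging.snapshot("top");cv2.imwrite("pics/r_top.png",im[:,:,::-1]);crop(im,330,430,160,275,5,"pics/r3.png")
```

```text
t31.2 pos [ 0.53   -0.137   0.2196] yaw 90.05 F [0.5 0.1 0.8] w 0.0599 j7 0.21
shift [-0.003  -0.     -0.0004] rot [ 0.05 -0.04 -0.25]
```

View pics/r.png

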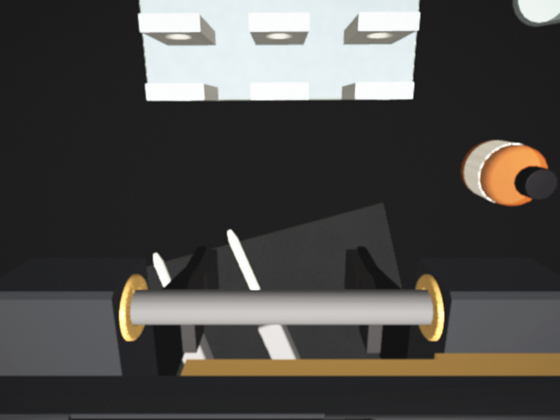

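View pics/r2.png

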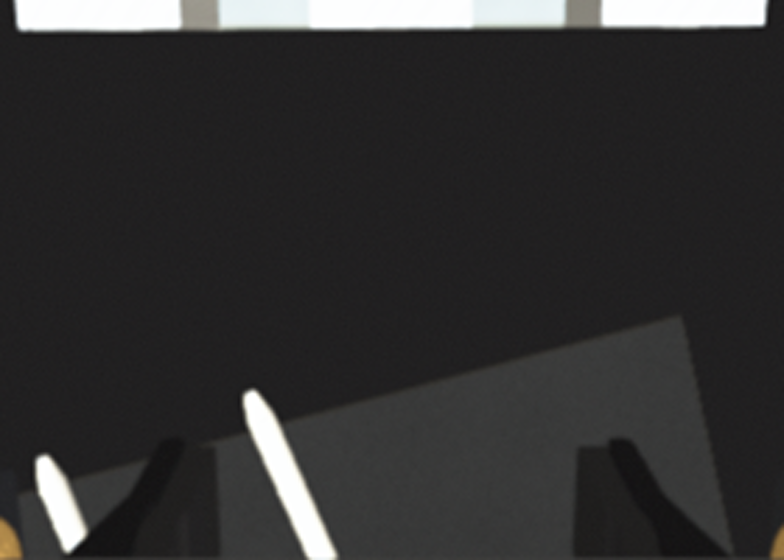

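View pics/r_top.png

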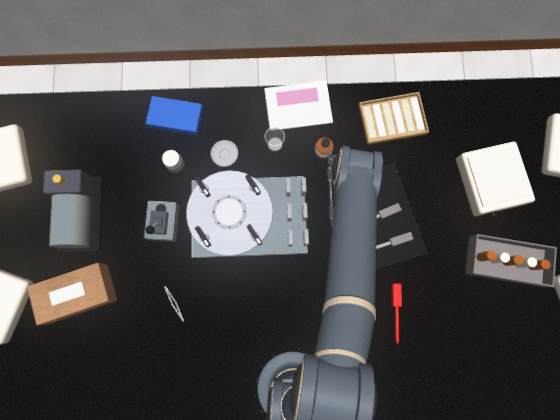

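```bash
python3 - <<'E'
from h import *
ci=np.load("r.npy",allow_pickle=True).item()
for n,(a,b) in dict(a0=(146,204.3),a1=(250.7,308.6),a2=(355,413.6)).items():
    A=onz(ci,a-.3,100.2,.082);B=onz(ci,b-.3,100.0,.082);print(n,A[:2],B[:2],((A+B)/2)[:2])
# inner plates tops: rows 13(far edge) .. 31?
for n,(a,b) in dict(i0=(139.5,200),i1=(250,309.5),i2=(359,419.5)).items():
    A=onz(ci,a,31,.082);B=onz(ci,b,31,.082);print(n,A[:2],B[:2],((A+B)/2)[:2])
# rod tips
for p in [(230.5,233),(156,256)]: print("tip",onz(ci,*p,.017))
E
python3 - <<'E'
import cv2,sys
sys.path.insert(0,'.')
from h import *
im=cv2.imread("pics/r.png")[:,:,::-1]
crop(im,130,430,0,130,2.6,"pics/r4.png")
E
```

```text
a0 [ 0.42684481 -0.06010088] [ 0.47171225 -0.059912  ] [ 0.44927853 -0.06000644]
a1 [ 0.50742694 -0.06002722] [ 0.55202562 -0.05983851] [ 0.52972628 -0.05993286]
a2 [ 0.58779185 -0.05995376] [ 0.63296944 -0.05976443] [ 0.61038065 -0.0598591 ]
i0 [ 0.42708236 -0.01131937] [ 0.47147668 -0.0112636 ] [ 0.44927952 -0.01129148]
i1 [ 0.50818708 -0.01121748] [ 0.5518971  -0.01116256] [ 0.53004209 -0.01119002]
i2 [ 0.58828132 -0.01111685] [ 0.63277613 -0.01106095] [ 0.61052873 -0.0110889 ]
tip [ 0.47903748 -0.19144501  0.017     ]
tip [ 0.39980968 -0.21706633  0.017     ]
```

View pics/r4.png

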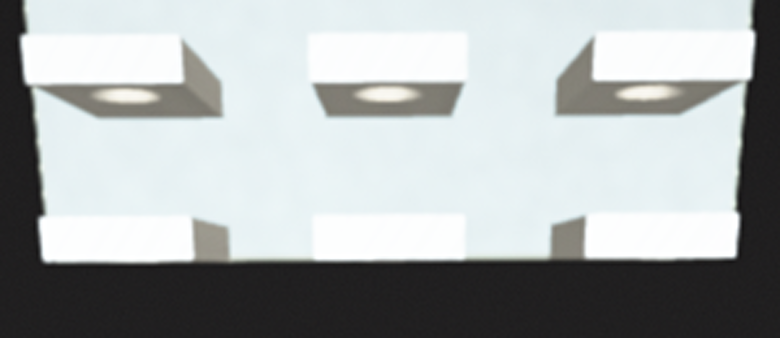

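View pics/r3.png

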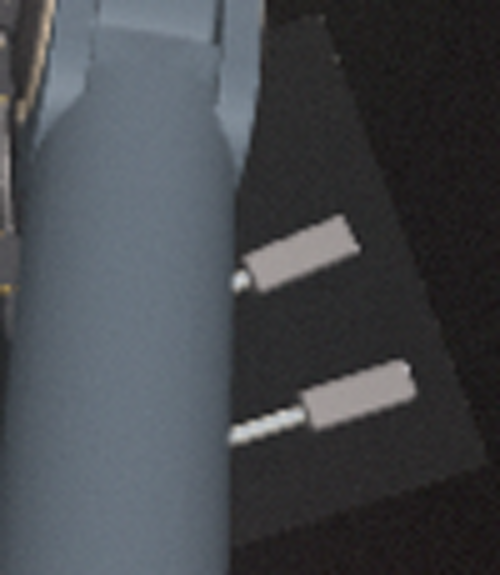

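Run:
```python
from h import *
go([.531,-.323,.15],111.5)
```

```text
t31.4 pos [ 0.5301 -0.1365  0.2196] yaw 90.14 F [-1.3  0.2 -0.2] w 0.0597 j7 0.21
shift [-0.1865  0.0004  0.0695] rot [ 4.000e-02 -2.000e-02 -2.136e+01]
```

arm_command --commands "0.06 -0.045 0 0 0 0 -7; 0.06 -0.09 0 0.02 0 0 -14; 0.06 -0.14 0 0.04 0 0 -21.4; 0.06 -0.1865 0 0.07 0 0 -21.4; 0.06 -0.1865 0 0.07 0 0 -21.4"

```text
time: 31.85
position: [0.5267, -0.3293, 0.1464]
ee_rot: [0.566, 0.824, -0.002, -0.002]
force: [-0.4, 0.3, -1.2]
width: 0.0598
```

arm_command --commands "0.06 0 0 0 0 0 0; 0.06 0 0 0 0 0 0"

```text
time: 32.05
position: [0.5308, -0.3225, 0.1498]
ee_rot: [0.562, 0.827, 0.001, 0.0]
force: [0.1, 0.8, -0.0]
width: 0.0602
```

Run:
```python
from h import *
go([.531,-.323,.15],111.5)
ci=imaging.camera_info("wrist"); np.save("s.npy",ci,allow_pickle=True)
im=imaging.snapshot("wrist");crop(im,150,410,40,290,2.4,"pics/s.png");cv2.imwrite("pics/s_f.png",im[:,:,::-1])
```

```text
t32.0 pos [ 0.5308 -0.3225  0.1498] yaw 111.55 F [ 0.1  0.8 -0. ] w 0.0602 j7 0.91
shift [-0.0006  0.     -0.0002] rot [ 0.08 -0.03  0.05]
```

View pics/s.png

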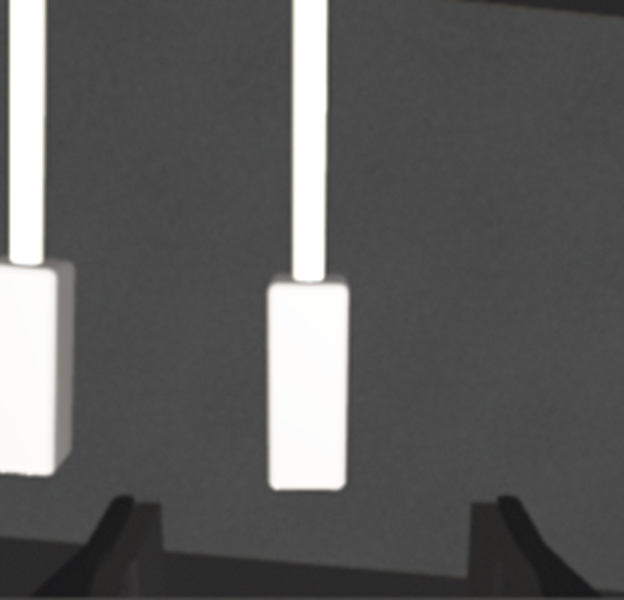

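Run:
```python
from h import *
ci=np.load("s.npy",allow_pickle=True).item()
f=onz(ci,150+308.5/2.4-.3,40+283/2.4-.3,.030);b=onz(ci,150+308/2.4-.3,40+489/2.4-.3,.030)
print(f,b,np.linalg.norm(f-b),(f+b)/2,np.degrees(np.arctan2(*(f-b)[[1,0]])))
r=onz(ci,150+311/2.4-.3,40+5/2.4,.022);print(np.degrees(np.arctan2(*(r-b)[[1,0]])))
c=(f+b)/2
go([c[0],c[1],.008],111.5)
```

```text
[ 0.51704191 -0.29042792  0.03      ] [ 0.54217857 -0.35493788  0.03      ] 0.06923428804955124 [ 0.52961024 -0.3226829   0.03      ] 111.28864466228072
111.09554287911261
t32.1 pos [ 0.531  -0.3222  0.1503] yaw 111.60 F [0.2 0.9 0.6] w 0.0597 j7 0.91
shift [ 1.000e-04 -1.800e-03  1.423e-01] rot [ 0.11 -0.    0.1 ]
```

arm_command --commands "0.06 0 -0.002 0.045 0 0 0.3; 0.055 0 -0.002 0.09 0 0 0.3; 0.05 0 -0.002 0.125 0 0 0.3; 0.05 0 -0.002 0.142 0 0 0.3; 0.05 0 -0.002 0.142 0 0 0.3" --grip_force 45

```text
time: 32.6
position: [0.5285, -0.3228, 0.0068]
ee_rot: [0.564, 0.826, 0.001, -0.001]
force: [0.0, 1.0, 0.1]
width: 0.0506
```

Run:
```python
from h import *
go([.5296,-.3227,.008],111.3)
```

```text
t32.6 pos [ 0.5285 -0.3228  0.0068] yaw 111.29 F [0.  1.  0.1] w 0.0506 j7 0.93
shift [-0.0003  0.001  -0.0012] rot [ 0.01 -0.09 -0.01]
```

arm_command --commands "0 0 0.001 -0.001 0 0 0; 0 0 0.001 -0.001 0 0 0; 0 0 0.001 -0.001 0 0 0; 0 0 0.001 -0.001 0 0 0; 0 0 0.001 -0.001 0 0 0"

```text
time: 33.1
position: [0.5289, -0.3252, 0.0093]
ee_rot: [0.566, 0.825, 0.0, 0.001]
force: [-0.7, 1.0, 4.3]
width: 0.026
```

Run:
```python
from h import *
go([.5298,-.235,.12],90.1)
im=imaging.snapshot("wrist");crop(im,150,410,40,290,2.4,"pics/t.png")
```

```text
t33.1 pos [ 0.5289 -0.3252  0.0093] yaw 111.09 F [-0.7  1.   4.3] w 0.0260 j7 0.92
shift [ 0.0838  0.0334 -0.1107] rot [ 0.06  0.03 20.99]
```

View pics/t.png

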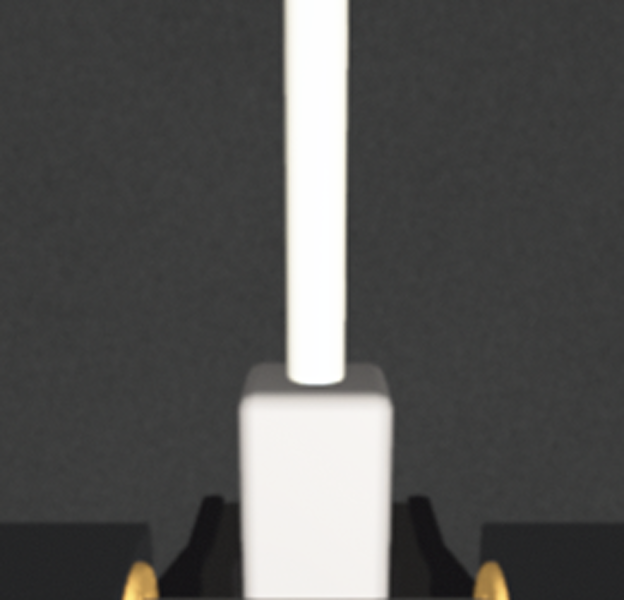

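arm_command --commands "0 0 0 -0.03 0 0 0; 0 0 0 -0.06 0 0 0; 0 0.02 0.01 -0.085 0 0 7; 0 0.05 0.02 -0.11 0 0 14; 0 0.079 0.032 -0.11 0 0 21"

```text
time: 33.65
position: [0.5314, -0.2406, 0.1216]
ee_rot: [0.709, 0.705, 0.001, 0.003]
force: [0.6, -0.5, -1.7]
width: 0.0257
```

arm_command --commands "0 0 0 0 0 0 0; 0 0 0 0 0 0 0; 0 0 0 0 0 0 0"

```text
time: 33.95
position: [0.5293, -0.241, 0.118]
ee_rot: [0.707, 0.707, -0.001, -0.0]
force: [0.8, -1.0, -2.3]
width: 0.0258
```

Run:
```python
from h import *
go([.5298,-.235,.0523],90.1)
ci=imaging.camera_info("wrist"); np.save("u.npy",ci,allow_pickle=True)
im=imaging.snapshot("wrist");crop(im,130,430,0,290,2.05,"pics/u.png");cv2.imwrite("pics/u_f.png",im[:,:,::-1])
```

```text
t34.0 pos [ 0.5293 -0.241   0.118 ] yaw 90.04 F [ 0.8 -1.  -2.3] w 0.0258 j7 0.45
shift [0.0061 0.0006 0.0657] rot [-0.05  0.04 -0.06]
```

View pics/u.png

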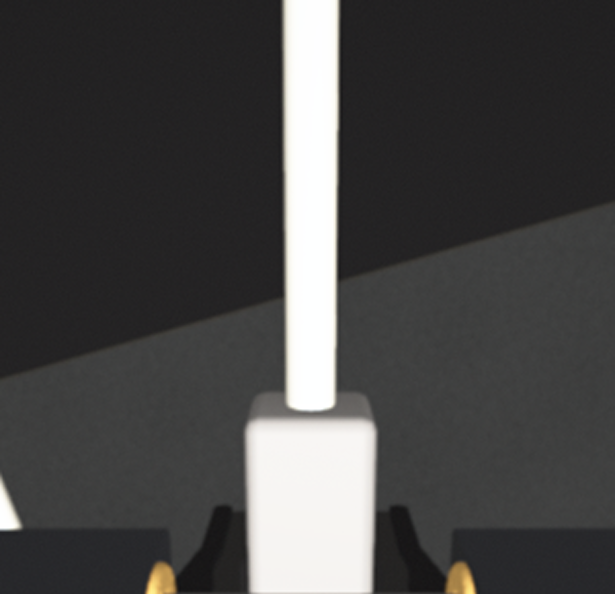

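arm_command --commands "0 0 0 0.03 0 0 0; 0 0.006 0.0005 0.055 0 0 0; 0 0.006 0.0005 0.0657 0 0 0; 0 0.006 0.0005 0.0657 0 0 0; 0 0.006 0.0005 0.0657 0 0 0"

```text
time: 34.5
position: [0.5308, -0.2351, 0.0532]
ee_rot: [0.707, 0.707, 0.0, 0.001]
force: [1.0, 0.3, -1.2]
width: 0.0255
```

Run:
```python
from h import *
go([.5298,-.215,.0523],90.1)
ci=imaging.camera_info("side")
im=imaging.snapshot("side");crop(im,230,430,120,260,4,"pics/v.png");cv2.imwrite("pics/v_f.png",im[:,:,::-1])
print(proj(ci,[.5298,-.06,.06]))
```

```text
t34.5 pos [ 0.5308 -0.2351  0.0532] yaw 90.02 F [ 1.   0.3 -1.2] w 0.0255 j7 0.46
shift [ 0.0201 -0.001   0.0009] rot [ 0.05  0.05 -0.08]
[304.10525571 195.72200977]
```

View pics/v.png

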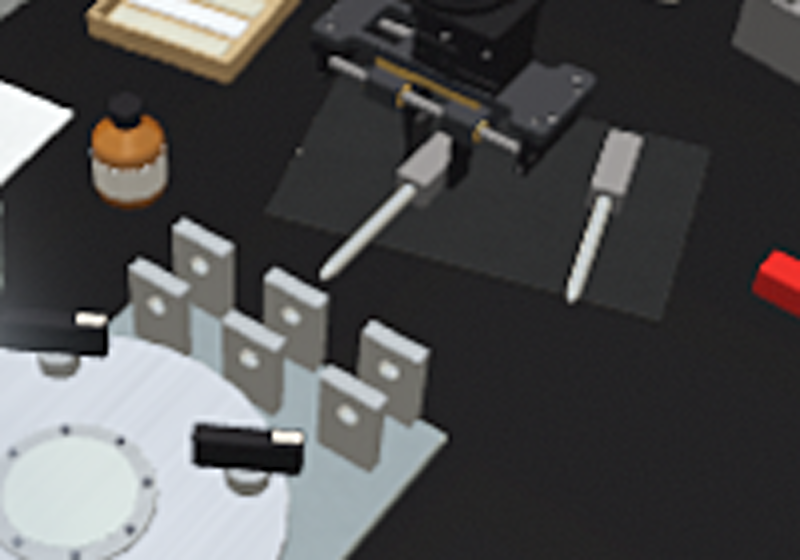

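arm_command --commands "0 0.01 -0.001 0.001 0 0 0; 0 0.02 -0.001 0.001 0 0 0; 0 0.028 -0.001 0.001 0 0 0; 0 0.034 -0.001 0.001 0 0 0; 0 0.04 -0.001 0.001 0 0 0"

```text
time: 35.05
position: [0.5295, -0.193, 0.052]
ee_rot: [0.706, 0.708, 0.0, 0.0]
force: [-0.2, -0.4, -2.1]
width: 0.0257
```

Run:
```python
from h import *
go([.5298,-.097,.0523],90.1)
im=imaging.snapshot("wrist");crop(im,130,430,0,290,2.05,"pics/w.png")
im=imaging.snapshot("side");crop(im,230,430,120,260,4,"pics/w2.png")
```

```text
t35.0 pos [ 0.5295 -0.193   0.052 ] yaw 90.13 F [-0.2 -0.4 -2.1] w 0.0257 j7 0.40
shift [ 0.096   0.0005 -0.0004] rot [0.02 0.   0.03]
```

View pics/w.png

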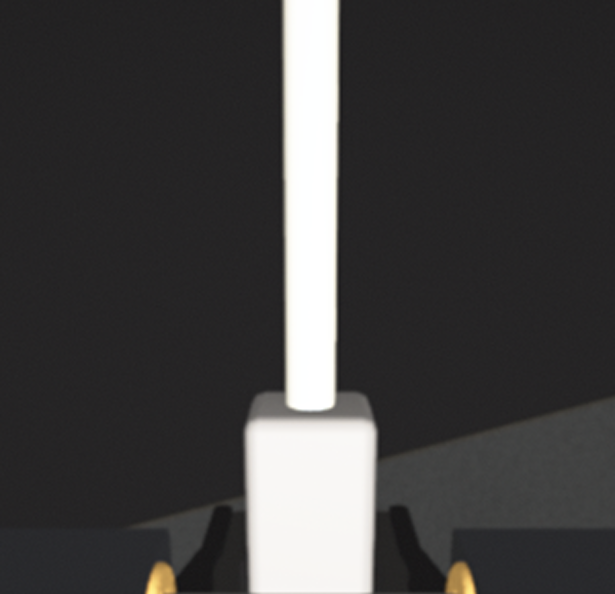

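View pics/w2.png

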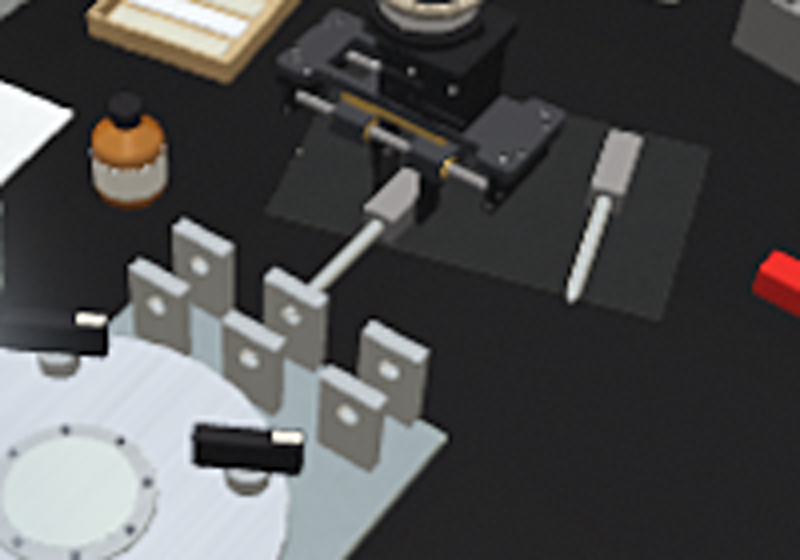

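arm_command --commands "0 0.008 0.0003 0 0 0 0; 0 0.016 0.0003 0 0 0 0; 0 0.024 0.0003 0 0 0 0; 0 0.032 0.0003 0 0 0 0; 0 0.04 0.0003 0 0 0 0"

```text
time: 35.65
position: [0.5296, -0.1531, 0.0517]
ee_rot: [0.706, 0.708, 0.0, -0.0]
force: [-0.1, -0.0, -1.8]
width: 0.0258
```

Run:
```python
from h import *
go([.5298,-.097,.0523],90.1)
```

```text
t35.6 pos [ 0.5296 -0.1531  0.0517] yaw 90.10 F [-0.1 -0.  -1.8] w 0.0258 j7 0.32
shift [ 0.0561  0.0003 -0.0006] rot [ 0. -0.  0.]
```

arm_command --commands "0 0.01 0 -0.0005 0 0 0; 0 0.02 0 -0.0005 0 0 0; 0 0.03 0 -0.0005 0 0 0; 0 0.04 0 -0.0005 0 0 0; 0 0.048 0 -0.0005 0 0 0"

```text
time: 36.15
position: [0.5295, -0.1047, 0.0522]
ee_rot: [0.706, 0.708, 0.0, -0.0]
force: [0.2, -0.0, -2.0]
width: 0.0258
```

arm_command --commands "0 0.004 0 0 0 0 0; 0 0.008 0 0 0 0 0; 0 0.011 0 0 0 0 0; 0 0.013 0 0 0 0 0; 0 0.013 0 0 0 0 0"

```text
time: 36.65
position: [0.5295, -0.0961, 0.0524]
ee_rot: [0.707, 0.707, -0.001, 0.002]
force: [0.4, -6.6, -1.5]
width: 0.0257
```

Run:
```python
from h import *
go([.5298,-.097,.0523],90.1)
im=imaging.snapshot("wrist");crop(im,130,430,0,290,2.05,"pics/x.png")
im=imaging.snapshot("side");crop(im,230,430,120,260,4,"pics/x2.png")
```

```text
t36.6 pos [ 0.5295 -0.0961  0.0524] yaw 89.97 F [ 0.4 -6.6 -1.5] w 0.0257 j7 0.21
shift [-0.0009  0.0003  0.0001] rot [ 0.05  0.21 -0.13]
```

View pics/x.png

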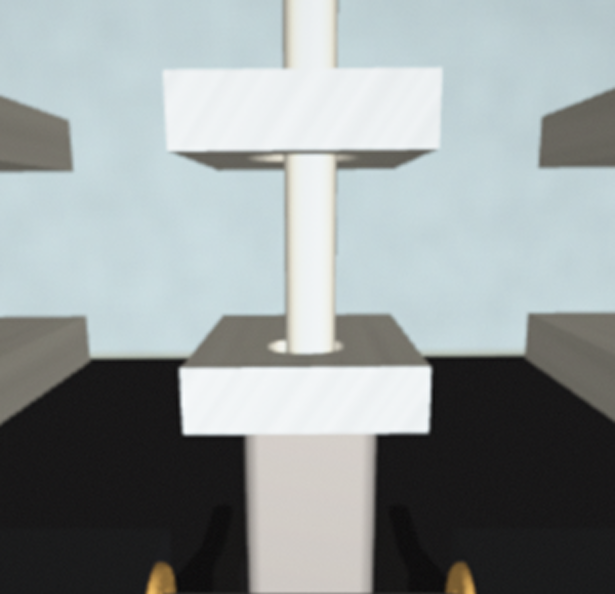

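View pics/x2.png

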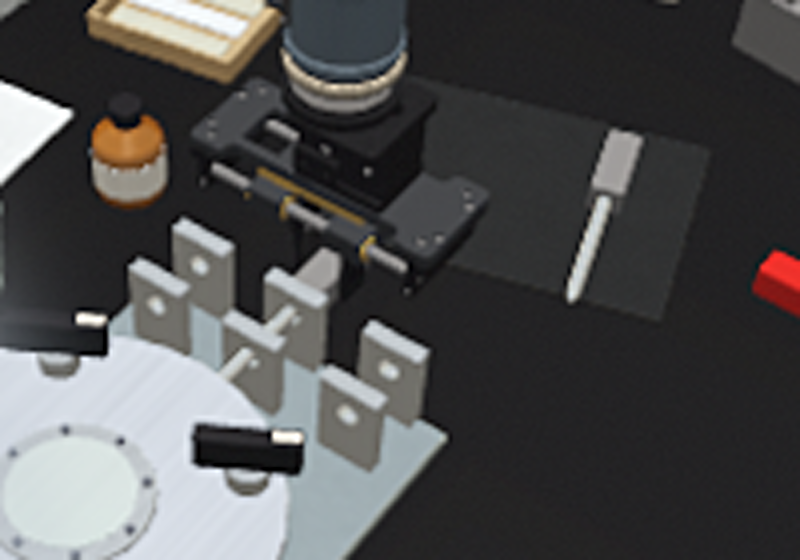

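arm_command --commands "0 0.001 0 0.001 0 0 0; 0 0.002 0 0.002 0 0 0; 0 0.002 0 0.002 0 0 0; 0.045 0.002 0 0.002 0 0 0; 0.045 0.002 0 0.002 0 0 0"

```text
time: 37.25
position: [0.5297, -0.0911, 0.0504]
ee_rot: [0.707, 0.707, 0.0, 0.0]
force: [-0.6, 0.6, -0.0]
width: 0.0352
```

arm_command --commands "0.045 0 0 0 0 0 0; 0.045 0 0 0 0 0 0; 0.045 0 0 0 0 0 0"

```text
time: 37.55
position: [0.5295, -0.0905, 0.0502]
ee_rot: [0.706, 0.708, 0.0, -0.0]
force: [-0.5, -0.4, 0.7]
width: 0.0443
```

Run:
```python
from h import *
go([.5298,-.097,.0523],90.1)
im=imaging.snapshot("wrist");crop(im,130,430,0,290,2.05,"pics/y.png")
im=imaging.snapshot("side");crop(im,230,430,120,260,4,"pics/y2.png")
```

```text
t37.5 pos [ 0.5295 -0.0905  0.0502] yaw 90.12 F [-0.5 -0.4  0.7] w 0.0443 j7 0.21
shift [-0.0065  0.0003 -0.0021] rot [ 0.   -0.01  0.02]
```

View pics/y.png

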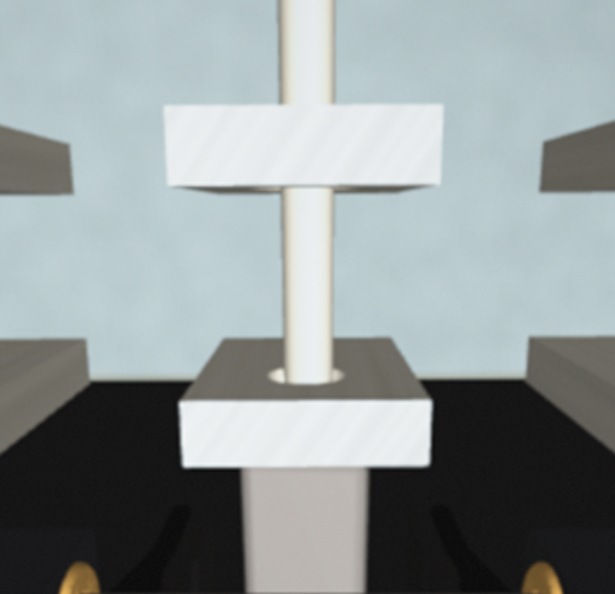

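View pics/y2.png

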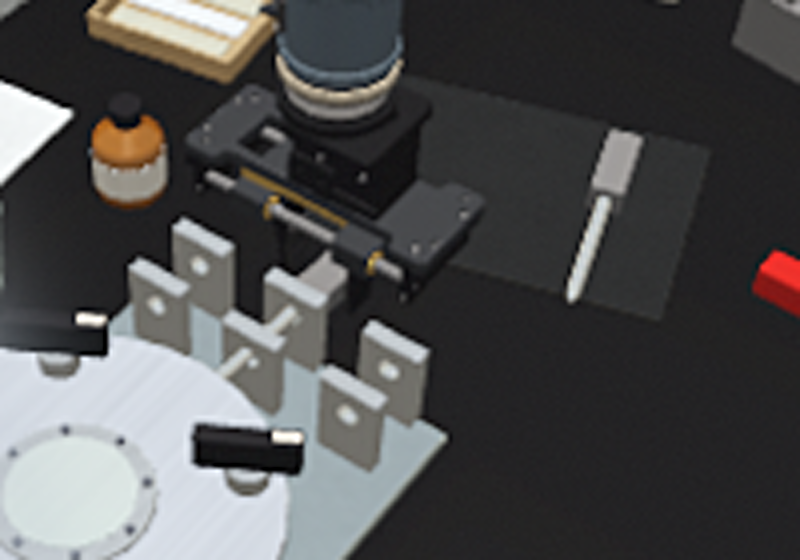

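arm_command --commands "0.05 0 0 -0.03 0 0 0; 0.055 0 0 -0.07 0 0 0; 0.06 0 0 -0.11 0 0 0; 0.06 -0.04 0 -0.11 0 0 0; 0.06 -0.07 0 -0.11 0 0 0"

```text
time: 38.15
position: [0.5306, -0.1621, 0.1622]
ee_rot: [0.706, 0.708, 0.001, 0.002]
force: [0.7, 0.0, -0.7]
width: 0.0595
```

Run:
```python
from h import *
ci=imaging.camera_info("wrist"); np.save("z.npy",ci,allow_pickle=True)
im=imaging.snapshot("wrist");cv2.imwrite("pics/z.png",im[:,:,::-1]);
go([.440,-.352,.15],107)
```

```text
t38.2 pos [ 0.5293 -0.1687  0.1616] yaw 89.71 F [-0.4 -3.9 -0.3] w 0.0599 j7 0.32
shift [-0.1837 -0.0884  0.0123] rot [  0.11   0.32 -17.29]
```

View pics/z.png

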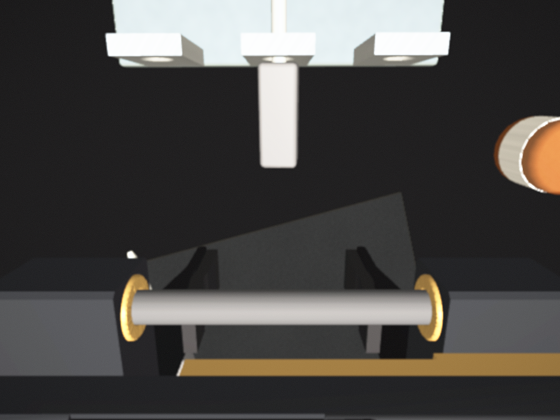

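Run:
```python
from h import *
ci=np.load("z.npy",allow_pickle=True).item()
for z in (.073,.069,.066): print(z,onz(ci,278,166,z),onz(ci,278,65,z+.004))
im=cv2.imread("pics/z.png")[:,:,::-1];crop(im,220,340,0,180,3.3,"pics/z2.png")
```

```text
0.073 [ 0.52972528 -0.12824259  0.073     ] [ 0.52968713 -0.06450775  0.077     ]
0.069 [ 0.52971365 -0.12890724  0.069     ] [ 0.5296747  -0.06415446  0.073     ]
0.066 [ 0.52970493 -0.12940573  0.066     ] [ 0.52966537 -0.06388949  0.07      ]
```

View pics/z2.png

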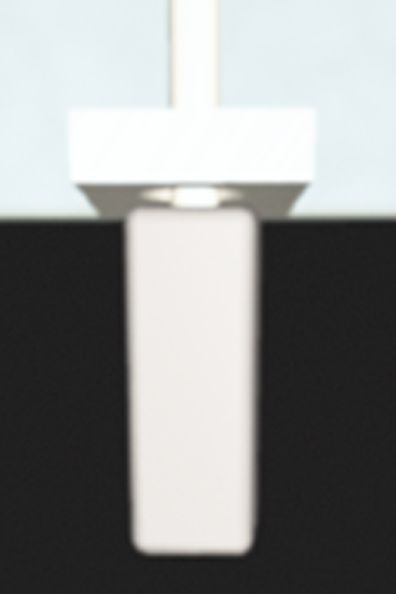

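arm_command --commands "0 -0.006 0 0.04 0 0 0; 0 -0.006 0 0.08 0 0 0; 0 -0.006 0 0.115 0 0 0; 0 -0.006 0 0.115 0 0 0; 0 -0.006 0 0.115 0 0 0" --grip_force 20

```text
time: 38.7
position: [0.5296, -0.1669, 0.0454]
ee_rot: [0.707, 0.708, -0.0, -0.0]
force: [0.4, -0.0, 0.1]
width: 0.028
```

arm_command --commands "0 0 0 0 0 0 0; 0 0 0 0 0 0 0; 0 0 0 0 0 0 0; 0 0 0 0 0 0 0"

```text
time: 39.1
position: [0.5301, -0.167, 0.0462]
ee_rot: [0.707, 0.708, 0.001, 0.001]
force: [-0.3, -0.2, 0.0]
width: 0.0021
```

Run:
```python
from h import *
go([.5297,-.142,.045],90.1)
```

```text
t39.1 pos [ 0.5301 -0.167   0.0462] yaw 90.09 F [-0.3 -0.2  0. ] w 0.0021 j7 0.37
shift [ 0.025  -0.0004  0.0012] rot [ 0.1   0.02 -0.01]
```

arm_command --commands "0 0.012 0 0 0 0 0; 0 0.02 0 0 0 0 0; 0 0.024 0 0 0 0 0; 0 0.028 0 0 0 0 0; 0 0.03 0 0 0 0 0"

```text
time: 39.6
position: [0.5303, -0.1419, 0.0461]
ee_rot: [0.707, 0.707, -0.001, 0.004]
force: [-0.9, -14.0, 2.1]
width: 0.0006
```

arm_command --commands "0 0.002 0 0 0 0 0; 0 0.004 0 0 0 0 0; 0 0.006 0 0 0 0 0"

```text
time: 39.9
position: [0.5306, -0.1415, 0.0469]
ee_rot: [0.708, 0.706, -0.003, 0.007]
force: [-1.1, -22.2, 3.3]
width: 0.0004
```

arm_command --commands "0 -0.01 0 0 0 0 0; 0 -0.03 0 -0.02 0 0 0; 0.03 -0.05 0 -0.06 0 0 0; 0.06 -0.06 0 -0.1 0 0 0; 0.06 -0.06 0 -0.11 0 0 0"

```text
time: 40.4
position: [0.5319, -0.1933, 0.1596]
ee_rot: [0.708, 0.707, 0.002, 0.004]
force: [-0.4, -0.7, 0.8]
width: 0.0169
```

Run:
```python
from h import *
im=imaging.snapshot("wrist");cv2.imwrite("pics/za.png",im[:,:,::-1]);
im=imaging.snapshot("side");crop(im,230,430,120,260,4,"pics/za2.png")
go([.440,-.352,.15],107)
```

```text
t40.5 pos [ 0.5307 -0.1907  0.1568] yaw 90.10 F [ 0.1  0.2 -0.9] w 0.0248 j7 0.37
shift [-0.1612 -0.091   0.0065] rot [  0.21   0.04 -16.9 ]
```

View pics/za.png

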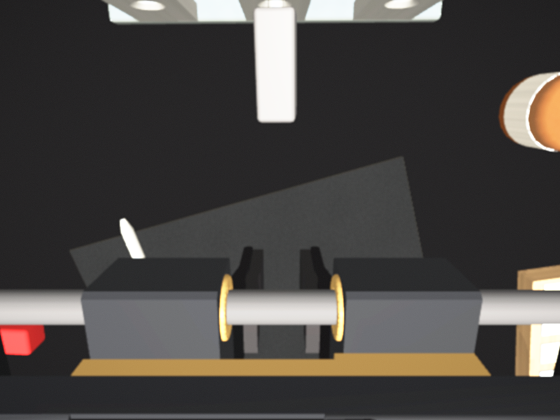

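View pics/za2.png

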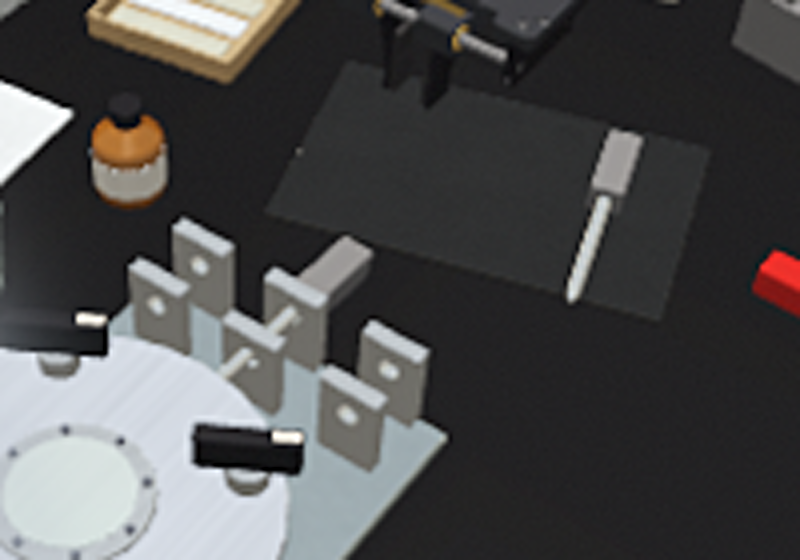

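Rod one sits home in the middle anchor. Next is the second rod, whose handle is at side-crop (617,165).

arm_command --commands "0.06 -0.035 -0.02 0 0 0 -6; 0.06 -0.075 -0.04 0 0 0 -12; 0.06 -0.115 -0.065 0 0 0 -17; 0.06 -0.161 -0.091 0.006 0 0 -17; 0.06 -0.161 -0.091 0.006 0 0 -17"

```text
time: 41.0
position: [0.4329, -0.357, 0.1468]
ee_rot: [0.598, 0.801, -0.002, -0.002]
force: [0.9, 0.1, -0.1]
width: 0.0578
```

arm_command --commands "0.06 0 0 0 0 0 0; 0.06 0 0 0 0 0 0; 0.06 0 0 0 0 0 0"

```text
time: 41.3
position: [0.4401, -0.3497, 0.1485]
ee_rot: [0.593, 0.805, 0.0, -0.001]
force: [-0.5, 0.1, -0.5]
width: 0.0595
```

Run:
```python
from h import *
go([.440,-.352,.15],107)
ci=imaging.camera_info("wrist"); np.save("zb.npy",ci,allow_pickle=True)
im=imaging.snapshot("wrist");crop(im,150,410,40,290,2.4,"pics/zb.png");cv2.imwrite("pics/zb_f.png",im[:,:,::-1])
```

```text
t41.3 pos [ 0.4401 -0.3497  0.1485] yaw 107.31 F [-0.5  0.1 -0.5] w 0.0595 j7 1.00
shift [-0.0022 -0.0008 -0.0015] rot [-0.   -0.09  0.31]
```

View pics/zb.png

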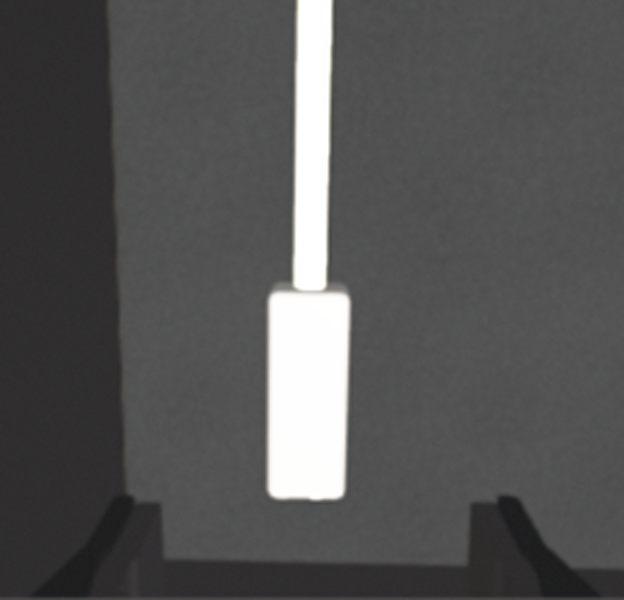

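Run:
```python
from h import *
ci=np.load("zb.npy",allow_pickle=True).item()
f=onz(ci,150+309.5/2.4-.3,40+292/2.4-.3,.030);b=onz(ci,150+307/2.4-.3,40+498/2.4-.3,.030)
a=np.degrees(np.arctan2(*(f-b)[[1,0]]));print(np.linalg.norm(f-b),(f+b)/2,a)
c=(f+b)/2
go([c[0],c[1],.008],a)
```

```text
0.06927884523775436 [ 0.43947567 -0.352209    0.03      ] 106.51086460879074
t41.4 pos [ 0.44   -0.35    0.1488] yaw 107.30 F [-0.  -0.4  0.3] w 0.0603 j7 1.00
shift [-0.0021 -0.0012  0.1408] rot [ 0.   -0.06  0.79]
```

arm_command --commands "0.06 -0.002 -0.001 0.045 0 0 0.8; 0.055 -0.002 -0.001 0.09 0 0 0.8; 0.05 -0.002 -0.001 0.125 0 0 0.8; 0.05 -0.002 -0.001 0.14 0 0 0.8; 0.045 -0.002 -0.001 0.14 0 0 0.8" --grip_force 45

```text
time: 41.85
position: [0.438, -0.3527, 0.0075]
ee_rot: [0.599, 0.801, 0.0, -0.002]
force: [0.3, 0.8, -0.2]
width: 0.0481
```

Run:
```python
from h import *
go([.4395,-.3522,.009],106.5)
```

```text
t41.9 pos [ 0.438  -0.3527  0.0075] yaw 106.38 F [ 0.3  0.8 -0.2] w 0.0481 j7 1.05
shift [ 0.      0.0015 -0.0015] rot [-0.13 -0.19 -0.12]
```

arm_command --commands "0 0 0.001 0 0 0 0; 0 0 0.001 0 0 0 0; 0 0 0.001 0 0 0 0; 0 0 0.001 0 0 0 0; 0 0 0.001 0 0 0 0"

```text
time: 42.35
position: [0.4404, -0.3547, 0.0108]
ee_rot: [0.6, 0.8, 0.0, 0.001]
force: [-0.8, 0.8, 6.3]
width: 0.0254
```

Run:
```python
from h import *
go([.4498,-.245,.12],90.1)
im=imaging.snapshot("wrist");crop(im,150,410,40,290,2.4,"pics/zc.png")
```

```text
t42.4 pos [ 0.4404 -0.3547  0.0108] yaw 106.29 F [-0.8  0.8  6.3] w 0.0254 j7 1.05
shift [ 0.1025  0.04   -0.1093] rot [ 0.12  0.1  16.19]
```

View pics/zc.png

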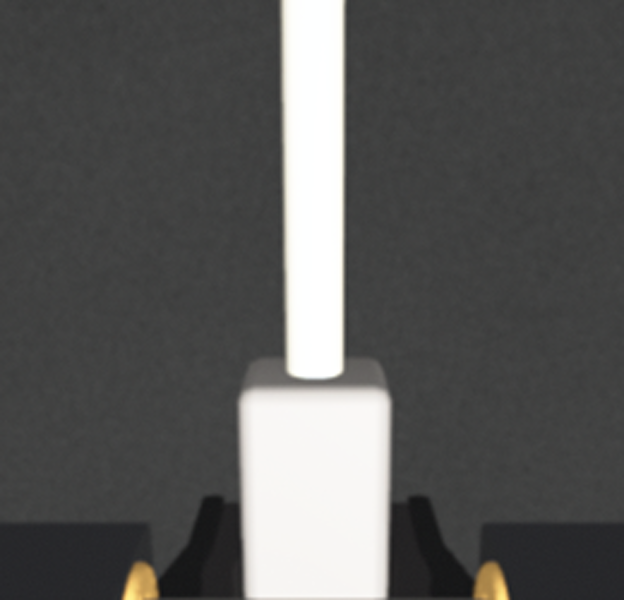

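arm_command --commands "0 0 0 -0.03 0 0 0; 0 0 0 -0.06 0 0 0; 0 0.03 0.015 -0.085 0 0 6; 0 0.07 0.03 -0.11 0 0 11; 0 0.102 0.04 -0.11 0 0 16.2"

```text
time: 42.9
position: [0.4516, -0.244, 0.1225]
ee_rot: [0.708, 0.706, 0.002, 0.003]
force: [0.8, 0.2, -0.8]
width: 0.0255
```

arm_command --commands "0 0 0 0 0 0 0; 0 0 0 0 0 0 0; 0 0 0 0 0 0 0"

```text
time: 43.2
position: [0.449, -0.246, 0.1193]
ee_rot: [0.707, 0.707, -0.0, 0.0]
force: [0.9, 0.6, -0.3]
width: 0.0254
```

Run:
```python
from h import *
go([.4498,-.235,.0538],90.1)
```

```text
t43.2 pos [ 0.449  -0.246   0.1193] yaw 90.03 F [ 0.9  0.6 -0.3] w 0.0254 j7 0.55
shift [0.0111 0.0008 0.0655] rot [ 0.01  0.05 -0.07]
```

arm_command --commands "0 0 0 0.03 0 0 0; 0 0.011 0.0008 0.055 0 0 0; 0 0.011 0.0008 0.0655 0 0 0; 0 0.011 0.0008 0.0655 0 0 0; 0 0.011 0.0008 0.0655 0 0 0"

```text
time: 43.7
position: [0.4503, -0.2354, 0.0542]
ee_rot: [0.707, 0.707, -0.0, 0.001]
force: [-0.4, -1.3, -0.7]
width: 0.0257
```

Run:
```python
from h import *
go([.4498,-.195,.0538],90.1)
im=imaging.snapshot("wrist");crop(im,150,410,40,290,2.4,"pics/zd.png")
ci=imaging.camera_info("side")
im=imaging.snapshot("side");crop(im,230,430,120,260,4,"pics/zd2.png")
print((proj(ci,[.4498,-.06,.06])-[230,120])*4)
```

```text
t43.7 pos [ 0.4503 -0.2354  0.0542] yaw 90.00 F [-0.4 -1.3 -0.7] w 0.0257 j7 0.57
shift [ 0.0404 -0.0005  0.0004] rot [ 0.05  0.06 -0.1 ]
[393.40853943 356.77287146]
```

View pics/zd.png

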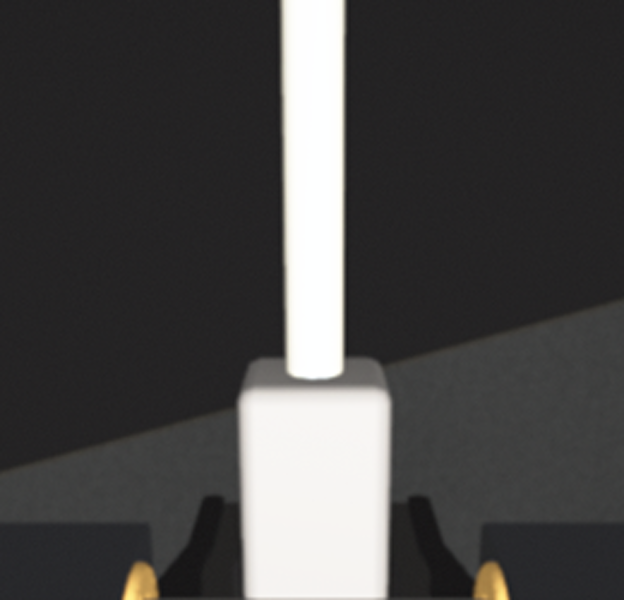

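View pics/zd2.png

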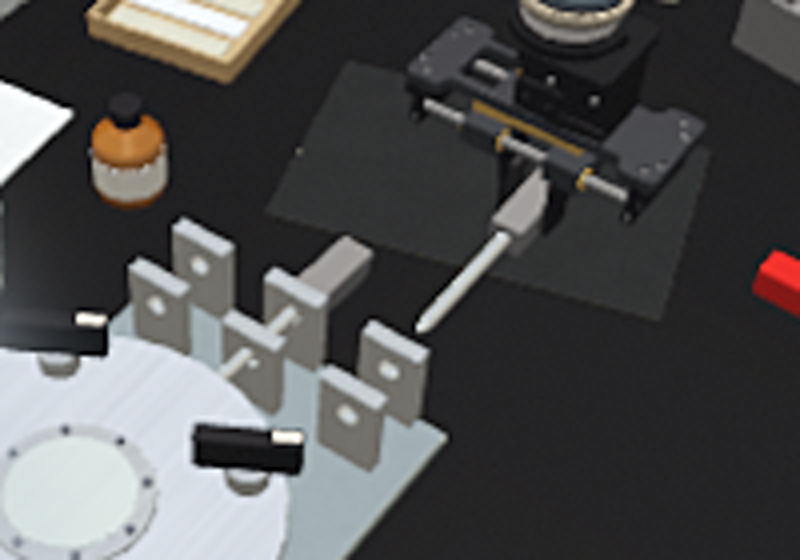

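arm_command --commands "0 0.01 -0.0005 0.0004 0 0 0; 0 0.02 -0.0005 0.0004 0 0 0; 0 0.028 -0.0005 0.0004 0 0 0; 0 0.034 -0.0005 0.0004 0 0 0; 0 0.04 -0.0005 0.0004 0 0 0"

```text
time: 44.3
position: [0.4496, -0.193, 0.0535]
ee_rot: [0.706, 0.708, 0.0, 0.0]
force: [1.0, 0.0, -0.5]
width: 0.0257
```

arm_command --commands "0 0.008 0 0 0 0 0; 0 0.016 0 0 0 0 0; 0 0.024 0 0 0 0 0; 0 0.032 0 0 0 0 0; 0 0.04 0 0 0 0 0"

```text
time: 44.8
position: [0.4494, -0.1532, 0.0533]
ee_rot: [0.707, 0.708, -0.0, -0.0]
force: [-0.6, 0.5, -1.2]
width: 0.0257
```

Run:
```python
from h import *
go([.4498,-.0976,.0538],90.1)
im=imaging.snapshot("side");crop(im,230,430,120,260,4,"pics/ze2.png")
```

```text
t44.8 pos [ 0.4494 -0.1532  0.0533] yaw 90.09 F [-0.6  0.5 -1.2] w 0.0257 j7 0.41
shift [ 0.0556  0.0005 -0.0005] rot [-0.    0.   -0.01]
```

View pics/ze2.png

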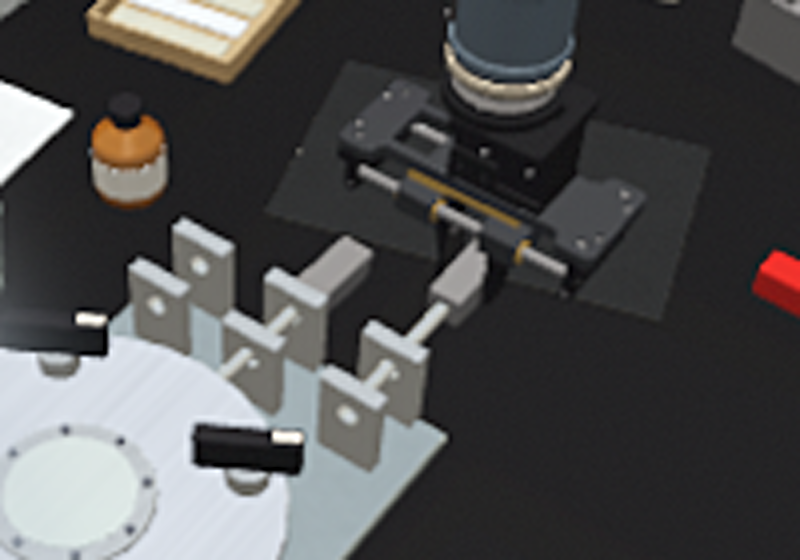

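arm_command --commands "0 0.01 0.0003 -0.0005 0 0 0; 0 0.02 0.0003 -0.0005 0 0 0; 0 0.03 0.0003 -0.0005 0 0 0; 0 0.04 0.0003 -0.0005 0 0 0; 0 0.048 0.0003 -0.0005 0 0 0"

```text
time: 45.35
position: [0.4496, -0.1047, 0.0538]
ee_rot: [0.706, 0.708, 0.0, -0.0]
force: [-0.6, -0.1, -0.6]
width: 0.0252
```

arm_command --commands "0 0.004 0 0 0 0 0; 0 0.008 0 0 0 0 0; 0 0.011 0 0 0 0 0; 0 0.013 0 0.001 0 0 0; 0 0.014 0 0.002 0 0 0"

```text
time: 45.85
position: [0.4501, -0.0972, 0.0527]
ee_rot: [0.708, 0.707, -0.001, 0.003]
force: [-2.8, -15.2, 6.7]
width: 0.0256
```

Run:
```python
from h import *
go([.4498,-.0976,.0538],90.1)
im=imaging.snapshot("wrist");crop(im,130,430,0,290,2.05,"pics/zf.png")
```

```text
t45.9 pos [ 0.4501 -0.0972  0.0527] yaw 89.91 F [ -2.8 -15.2   6.7] w 0.0256 j7 0.27
shift [-0.0004 -0.0003 -0.0011] rot [ 0.14  0.35 -0.19]
```

View pics/zf.png

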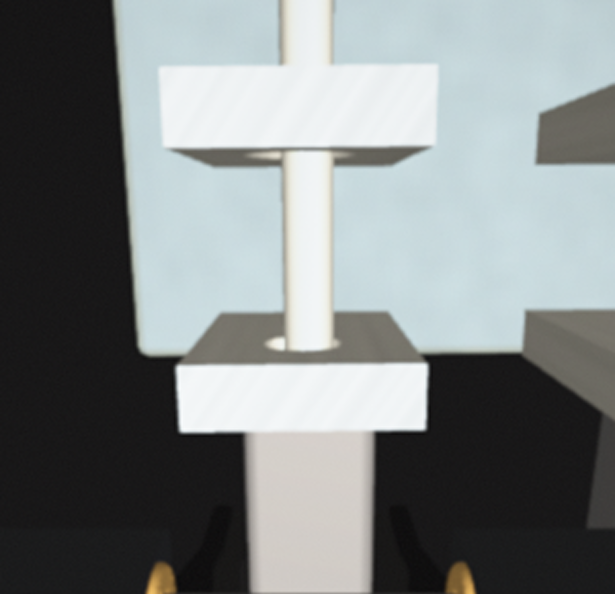

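Home at the plate with 15 N. I'll release, lift clear and push from behind.

arm_command --commands "0.045 0 0 0 0 0 0; 0.045 0 0 0 0 0 0; 0.045 0 0 0 0 0 0; 0.045 0 0 0 0 0 0; 0.045 0 0 -0.02 0 0 0"

```text
time: 46.4
position: [0.4478, -0.0912, 0.0703]
ee_rot: [0.706, 0.708, -0.002, -0.002]
force: [0.1, 1.0, -0.1]
width: 0.0443
```

arm_command --commands "0.045 0 0 -0.04 0 0 0; 0.045 0 0 -0.085 0 0 0; 0 -0.04 0 -0.085 0 0 0; 0 -0.075 0 -0.085 0 0 0; 0 -0.08 0 -0.085 0 0 0" --grip_force 20

```text
time: 46.9
position: [0.4495, -0.1758, 0.1576]
ee_rot: [0.708, 0.706, -0.0, 0.001]
force: [-1.0, -0.5, -0.1]
width: 0.0289
```

Run:
```python
from h import *
go([.4498,-.172,.046],90.1)
im=imaging.snapshot("wrist");cv2.imwrite("pics/zg.png",im[:,:,::-1])
```

```text
t46.9 pos [ 0.4495 -0.1758  0.1576] yaw 89.77 F [-1.  -0.5 -0.1] w 0.0289 j7 0.39
shift [0.004  0.     0.1116] rot [ 0.1   0.13 -0.33]
```

View pics/zg.png

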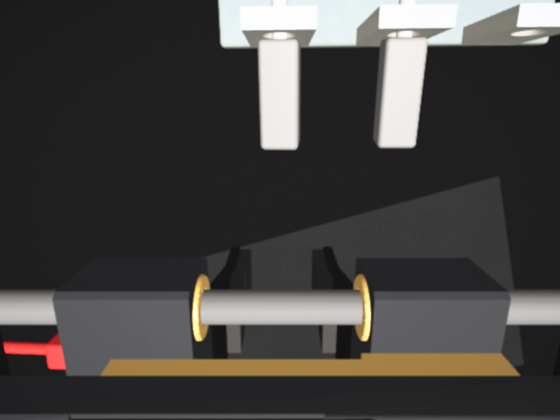

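arm_command --commands "0 0.004 0 0.04 0 0 0; 0 0.004 0 0.08 0 0 0; 0 0.004 0 0.112 0 0 0; 0 0.004 0 0.112 0 0 0; 0 0.004 0 0.112 0 0 0"

```text
time: 47.45
position: [0.4498, -0.167, 0.0448]
ee_rot: [0.706, 0.708, -0.0, -0.001]
force: [-0.4, -0.3, 0.0]
width: 0.0005
```

arm_command --commands "0 0.01 0 0 0 0 0; 0 0.02 0 0 0 0 0; 0 0.026 0 0 0 0 0; 0 0.03 0 0 0 0 0; 0 0.033 0 0 0 0 0"

```text
time: 47.95
position: [0.4522, -0.142, 0.0472]
ee_rot: [0.707, 0.707, -0.001, 0.007]
force: [-1.7, -22.9, 4.1]
width: 0.0006
```

arm_command --commands "0 -0.015 0 0 0 0 0; 0 -0.03 0 -0.03 0 0 0; 0 -0.03 0.02 -0.08 0 0 0; 0 -0.03 0.04 -0.13 0 0 0; 0 -0.03 0.05 -0.18 0 0 0"

```text
time: 48.45
position: [0.4987, -0.1638, 0.2192]
ee_rot: [0.706, 0.708, 0.001, 0.001]
force: [0.3, -0.2, -0.5]
width: 0.0003
```

Run:
```python
from h import *
go([.50,.05,.25],130)
im=imaging.snapshot("wrist");cv2.imwrite("pics/zh.png",im[:,:,::-1])
```

```text
t48.5 pos [ 0.4987 -0.1638  0.2192] yaw 90.14 F [ 0.3 -0.2 -0.5] w 0.0003 j7 0.34
shift [ 0.2138  0.0019 -0.0308] rot [ 9.000e-02  3.000e-02 -3.986e+01]
```

View pics/zh.png

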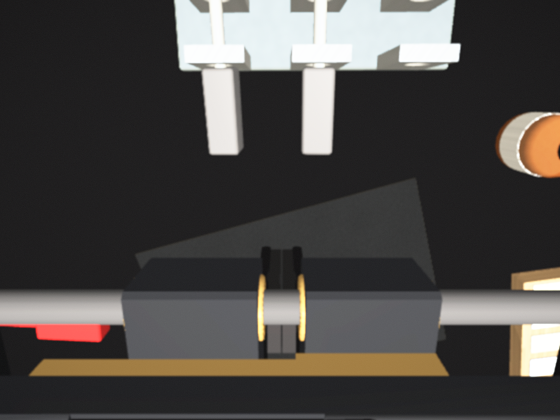

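Both rods are home with matching handle ends (rows about 154). Now I go to the lever.

arm_command --commands "0 0.043 0 -0.006 0 0 -8; 0 0.086 0 -0.012 0 0 -16; 0 0.129 0 -0.018 0 0 -24; 0 0.171 0 -0.024 0 0 -32; 0 0.214 0 -0.03 0 0 -40"

```text
time: 49.0
position: [0.4968, 0.0514, 0.2474]
ee_rot: [0.419, 0.908, 0.001, 0.001]
force: [0.1, 0.0, 0.6]
width: 0.0001
```

Run:
```python
from h import *
go([.46,.28,.25],165)
```

```text
t49.0 pos [0.4968 0.0514 0.2474] yaw 130.45 F [0.1 0.  0.6] w 0.0001 j7 0.54
shift [ 0.1978  0.1203 -0.0026] rot [  0.07   0.06 -34.55]
```

arm_command --commands "0 0.04 0.024 0 0 0 -7; 0 0.08 0.048 0 0 0 -14; 0 0.12 0.072 0 0 0 -21; 0 0.16 0.096 0 0 0 -28; 0 0.198 0.12 -0.002 0 0 -34.5"

```text
time: 49.5
position: [0.4603, 0.2803, 0.249]
ee_rot: [0.131, 0.991, 0.0, 0.0]
force: [1.0, 1.2, -0.3]
width: 0.0008
```

Run:
```python
from h import *
go([.46,.39,.25],175.5)
im=imaging.snapshot("wrist");cv2.imwrite("pics/zi.png",im[:,:,::-1])
```

```text
t49.5 pos [0.4603 0.2803 0.249 ] yaw 164.94 F [ 1.   1.2 -0.3] w 0.0008 j7 0.66
shift [ 0.0288  0.1059 -0.001 ] rot [  0.03   0.04 -10.56]
```

View pics/zi.png

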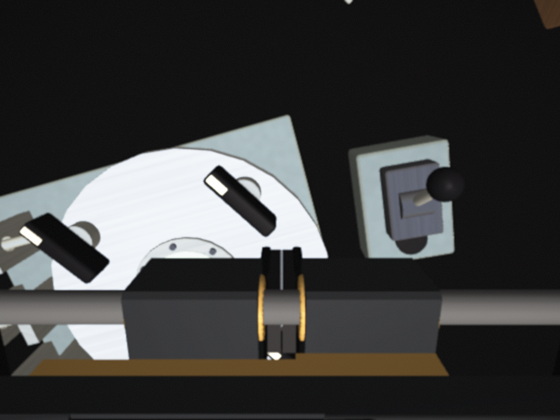

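arm_command --commands "0 0.01 0.03 0 0 0 -5; 0 0.02 0.07 0 0 0 -10.5; 0 0.029 0.106 0 0 0 -10.5; 0 0.029 0.106 0 0 0 -10.5; 0 0.029 0.106 0 0 0 -10.5"

```text
time: 50.05
position: [0.4611, 0.3884, 0.2483]
ee_rot: [0.042, 0.999, -0.0, -0.0]
force: [0.6, -0.9, 0.5]
width: 0.0006
```

Run:
```python
from h import *
go([.425,.40,.25],175.5)
ci=imaging.camera_info("wrist"); np.save("zj.npy",ci,allow_pickle=True)
im=imaging.snapshot("wrist");cv2.imwrite("pics/zj.png",im[:,:,::-1])
```

```text
t50.0 pos [0.4611 0.3884 0.2483] yaw 175.19 F [ 0.6 -0.9  0.5] w 0.0006 j7 0.67
shift [ 0.037   0.0086 -0.0017] rot [-0.04 -0.   -0.31]
```

View pics/zj.png

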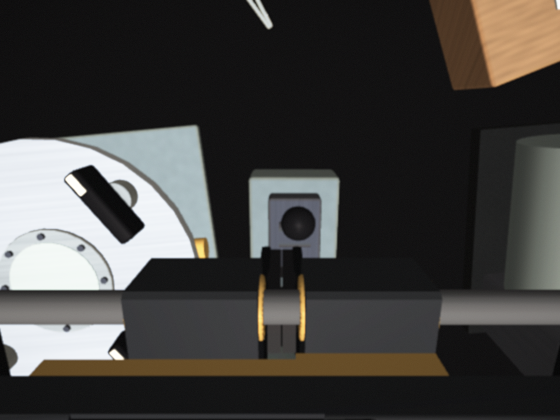

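Run:
```python
from h import *
ci=np.load("zj.npy",allow_pickle=True).item()
for z in (.14,.15,.155): print(onz(ci,298.5,223.5,z))
print(onz(ci,250,172,.05),onz(ci,338,172,.05))
go([.425,.401,.20],175.5)
```

```text
[0.47686329 0.40057344 0.14      ]
[0.47354164 0.40036617 0.15      ]
[0.47188082 0.40026253 0.155     ]
[0.45007207 0.35905264 0.05      ] [0.45726615 0.44459176 0.05      ]
t50.1 pos [0.4618 0.387  0.2484] yaw 175.07 F [ 0.2 -0.1 -0.2] w 0.0003 j7 0.67
shift [0.0379 0.0108 0.0484] rot [-0.07  0.02 -0.43]
```

arm_command --commands "0 0.02 0.007 0.01 0 0 -0.5; 0 0.038 0.014 0.03 0 0 -0.5; 0 0.038 0.014 0.07 0 0 -0.5; 0 0.038 0.014 0.11 0 0 -0.5; 0 0.038 0.014 0.11 0 0 -0.5"

```text
time: 50.6
position: [0.4231, 0.4002, 0.1339]
ee_rot: [0.04, 0.999, -0.005, -0.003]
force: [-1.0, 0.2, 0.6]
width: 0.0008
```

Run:
```python
from h import *
go([.53,.395,.138],175.5)
```

```text
t50.6 pos [0.4231 0.4002 0.1339] yaw 175.47 F [-1.   0.2  0.6] w 0.0008 j7 0.58
shift [-0.1069  0.0033 -0.0048] rot [-0.54 -0.35 -0.03]
```

arm_command --commands "0 -0.015 0.002 -0.003 0 0 0; 0 -0.03 0.002 -0.003 0 0 0; 0 -0.045 0.002 -0.003 0 0 0; 0 -0.06 0.002 -0.003 0 0 0; 0 -0.075 0.002 -0.003 0 0 0"

```text
time: 51.1
position: [0.5025, 0.401, 0.1423]
ee_rot: [0.039, 0.999, 0.0, 0.001]
force: [-0.4, 0.9, 0.7]
width: 0.0002
```

arm_command --commands "0 -0.01 0 0 0 0 0; 0 -0.02 0 0 0 0 0; 0 -0.028 0 0 0 0 0; 0 -0.034 0 0 0 0 0"

```text
time: 51.5
position: [0.5238, 0.3992, 0.1405]
ee_rot: [0.037, 0.999, -0.003, -0.011]
force: [-28.4, -4.1, 15.9]
width: 0.0006
```

Run:
```python
from h import *
go([.53,.395,.138],175.5)
im=imaging.snapshot("side");crop(im,130,300,240,380,4.2,"pics/zk.png")
```

```text
t51.5 pos [0.5238 0.3992 0.1405] yaw 175.71 F [-28.4  -4.1  15.9] w 0.0006 j7 0.72
shift [-0.0065 -0.0037  0.0024] rot [-0.41 -1.21  0.22]
```

View pics/zk.png

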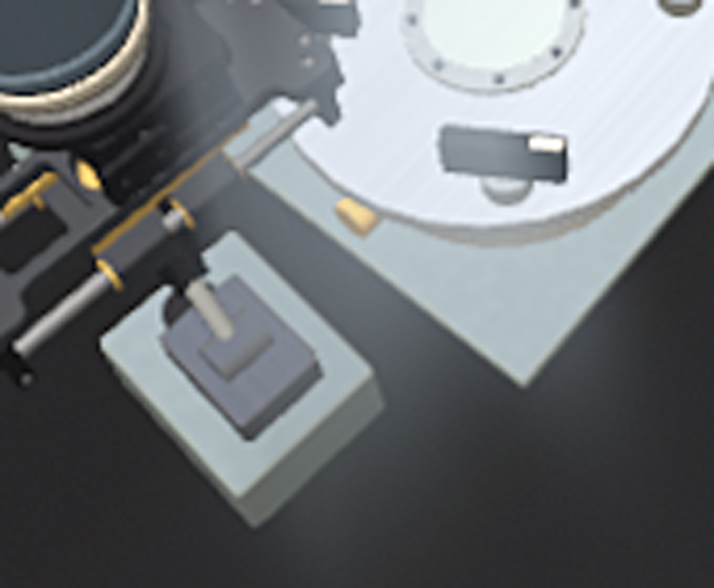

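arm_command --commands "0 0.015 0 0 0 0 0; 0 0.04 0 0 0 0 0; 0 0.06 0 -0.03 0 0 0; 0 0.07 0 -0.08 0 0 0; 0 0.07 -0.02 -0.12 0 0 0"

```text
time: 52.05
position: [0.4608, 0.3875, 0.2635]
ee_rot: [0.035, 0.999, 0.001, 0.0]
force: [0.5, 0.3, 0.3]
width: 0.0005
```

arm_command --commands "0 0.015 -0.03 -0.03 0 0 0; 0 0.03 -0.06 -0.05 0 0 0; 0 0.03 -0.1 -0.05 0 0 0; 0 0.03 -0.14 -0.05 0 0 0; 0 0.03 -0.14 -0.05 0 0 0"

```text
time: 52.55
position: [0.4233, 0.2411, 0.3122]
ee_rot: [0.042, 0.999, -0.001, 0.001]
force: [0.8, 0.3, 1.0]
width: 0.0007
```

Run:
```python
from h import *
s=bot.read_state();print(s["time"],s["position"],s["force"])
im=imaging.snapshot("side");cv2.imwrite("pics/zl.png",im[:,:,::-1]);crop(im,130,340,150,330,3.3,"pics/zl1.png")
im=imaging.snapshot("top");crop(im,135,325,110,265,4,"pics/zl2.png")
cv2.imwrite("pics/zl_t.png",im[:,:,::-1])
im=imaging.snapshot("wrist");cv2.imwrite("pics/zl3.png",im[:,:,::-1])
```

```text
52.55 [0.42325518 0.24106148 0.31222521] [0.81905268 0.2836259  1.03852017]
```

View pics/zl1.png

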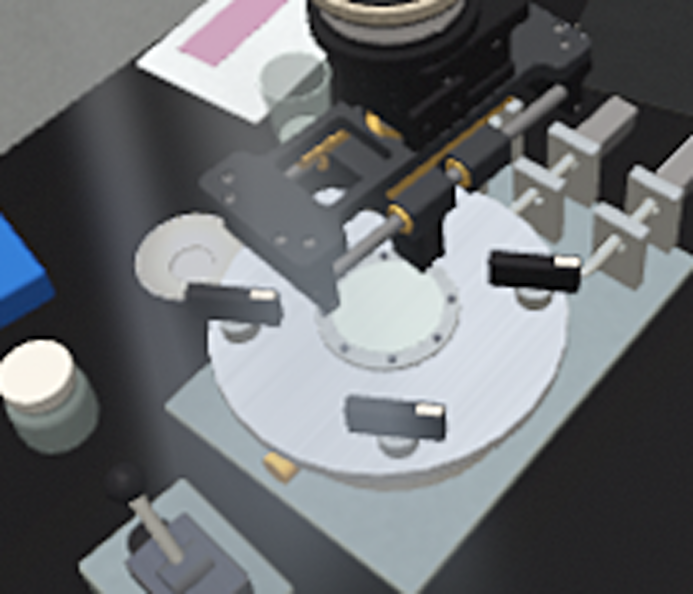

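View pics/zl2.png

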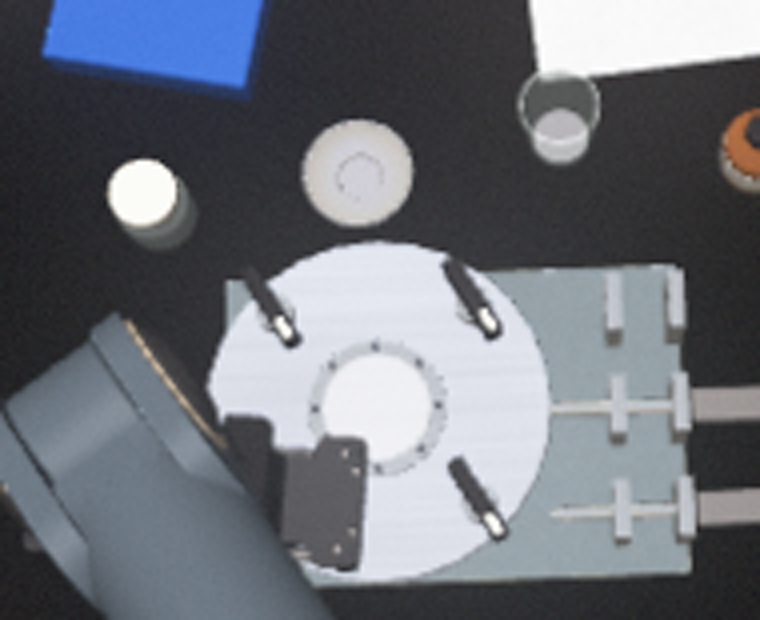

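View pics/zl3.png

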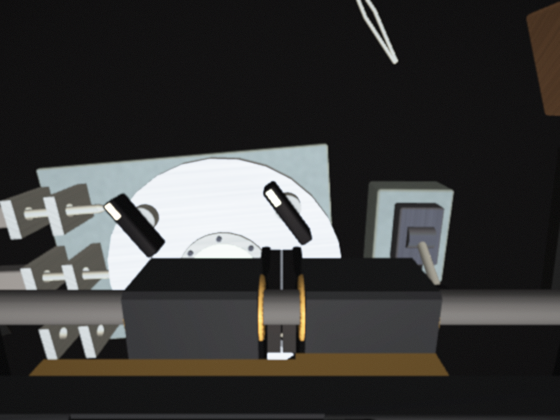

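Run:
```python
from h import *
ci=imaging.camera_info("side")
u,v=130+126/3.3-.4,150+482/3.3-.4
# intersect ray with lever swing plane through (.474,.4004) yaw -4.8deg
o,d=ray(ci,u,v); n=np.array([np.sin(np.radians(4.8)),np.cos(np.radians(4.8)),0]); p=np.array([.474,.4004,.15])
t=n@(p-o)/(n@d); X=o+t*d; print(X)
L=X-p; print("travel",np.linalg.norm(L),"angle",2*np.arcsin(np.linalg.norm(L)/.16))
```

```text
[0.53469028 0.39530369 0.16152096]
travel 0.06198399248741555 angle 0.7956192766041503
```

Run:
```python
from h import *
go([.60,.36,.31],175)
```

```text
t52.7 pos [0.4225 0.2473 0.3118] yaw 175.60 F [0.2 0.2 0.3] w 0.0004 j7 0.87
shift [-0.1684  0.126   0.0021] rot [0.06 0.06 0.6 ]
```

arm_command --commands "0 -0.04 0.03 0 0 0 0; 0 -0.08 0.06 0 0 0 0; 0 -0.12 0.09 0 0 0 0; 0 -0.168 0.126 0 0 0 0; 0 -0.168 0.126 0 0 0 0"

```text
time: 53.2
position: [0.602, 0.3636, 0.3078]
ee_rot: [0.037, 0.999, 0.0, -0.001]
force: [0.5, 0.1, -0.8]
width: 0.0005
```

arm_command --commands "0 0 0 0 0 0 0; 0 0 0 0 0 0 0; 0 0 0 0 0 0 0"

```text
time: 53.5
position: [0.5983, 0.3592, 0.3122]
ee_rot: [0.038, 0.999, 0.0, 0.0]
force: [-0.0, -0.1, 0.8]
width: 0.0007
```

Run:
```python
from h import *
ci=imaging.camera_info("wrist"); np.save("zm.npy",ci,allow_pickle=True)
im=imaging.snapshot("wrist");cv2.imwrite("pics/zm.png",im[:,:,::-1]); print(bot.read_state()["position"])
im=imaging.snapshot("top");crop(im,135,325,110,265,4,"pics/zm2.png")
im=imaging.snapshot("side");cv2.imwrite("pics/zm_s.png",im[:,:,::-1])
```

```text
[0.59840112 0.35913402 0.31251061]
```

View pics/zm.png

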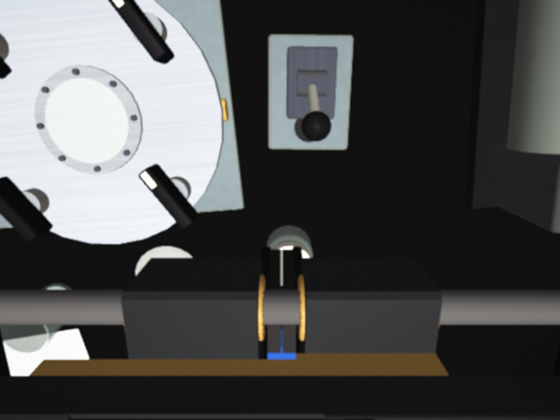

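View pics/zm2.png

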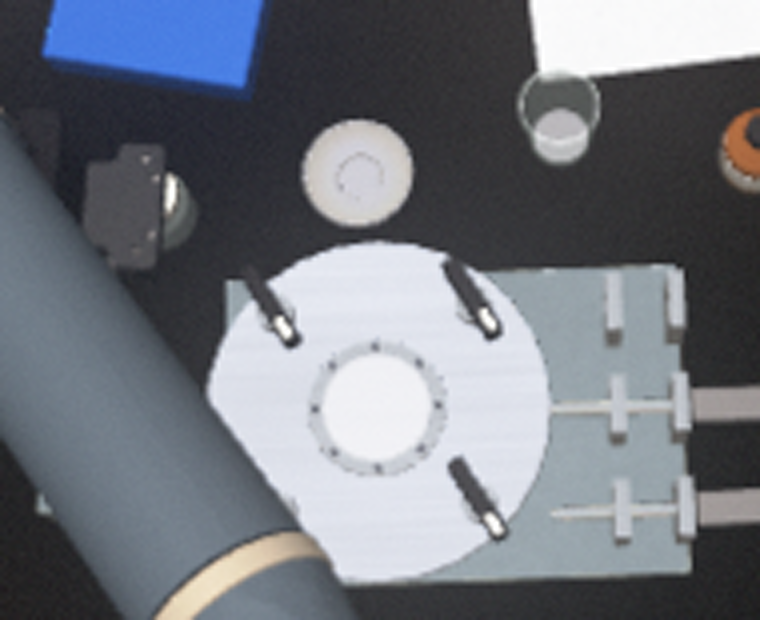

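Run:
```python
from h import *
ci=np.load("zm.npy",allow_pickle=True).item(); cs=imaging.camera_info("side")
print(tri(ci,(316,125.5),cs,(130+126/3.3-.4,150+482/3.3-.4)))
for z in (.14,.15,.16): print(onz(ci,316,125.5,z))
# box corners at z=.05: near edge & far edge
for p in [(269,36),(353,37),(268,149),(347,150)]: print(onz(ci,*p,.05))
```

```text
(array([0.54550194, 0.39280486, 0.14438855]), np.float64(0.0023250297739037177))
[0.54636282 0.39420855 0.14      ]
[0.54569057 0.39334175 0.15      ]
[0.54501831 0.39247496 0.16      ]
[0.45754105 0.35778704 0.05      ]
[0.46517784 0.44507537 0.05      ]
[0.57418594 0.34666955 0.05      ]
[0.58212554 0.43555768 0.05      ]
```

Run:
```python
from h import *
go([.465,.402,.31],175.3)
go([.465,.402,.148],175.3)
```

```text
t53.6 pos [0.5987 0.3591 0.3126] yaw 175.59 F [-0.6 -0.5 -0.6] w 0.0004 j7 0.86
shift [0.1366 0.0325 0.0025] rot [0.03 0.06 0.29]
t53.6 pos [0.5987 0.3591 0.3126] yaw 175.59 F [-0.6 -0.5 -0.6] w 0.0004 j7 0.86
shift [0.1368 0.0324 0.1645] rot [0.03 0.06 0.29]
```

arm_command --commands "0 0.045 0.01 0 0 0 0; 0 0.09 0.02 0 0 0 0; 0 0.137 0.032 0 0 0 0; 0 0.137 0.032 0.03 0 0 0; 0 0.137 0.032 0.06 0 0 0"

```text
time: 54.15
position: [0.4636, 0.4033, 0.2532]
ee_rot: [0.037, 0.999, 0.002, 0.002]
force: [0.1, -0.6, 0.5]
width: 0.0006
```

arm_command --commands "0 0 0 0.04 0 0 0; 0 0 0 0.08 0 0 0; 0 0 0 0.104 0 0 0; 0 0 0 0.104 0 0 0"

```text
time: 54.55
position: [0.4631, 0.3996, 0.1443]
ee_rot: [0.038, 0.999, -0.003, -0.002]
force: [-0.3, -1.1, 0.4]
width: -0.0
```

arm_command --commands "0 -0.02 0 0 0 0 0; 0 -0.035 0 0 0 0 0; 0 -0.045 0 0 0 0 0; 0 -0.05 0 0 0 0 0; 0 -0.05 0 0 0 0 0"

```text
time: 55.05
position: [0.5159, 0.3979, 0.1479]
ee_rot: [0.039, 0.999, 0.0, 0.0]
force: [-0.2, -0.7, 0.8]
width: 0.0005
```

arm_command --commands "0 -0.003 0 0 0 0 0; 0 -0.006 0 0 0 0 0; 0 -0.006 0 0 0 0 0"

```text
time: 55.35
position: [0.5212, 0.3976, 0.1474]
ee_rot: [0.038, 0.999, -0.0, 0.0]
force: [0.9, 0.2, -0.3]
width: 0.0003
```

arm_command --commands "0 -0.003 0 0 0 0 0; 0 -0.006 0 0 0 0 0; 0 -0.006 0 0 0 0 0"

```text
time: 55.65
position: [0.5246, 0.3977, 0.1471]
ee_rot: [0.038, 0.999, -0.001, -0.002]
force: [-4.9, -0.6, 2.3]
width: 0.0001
```

arm_command --commands "0 -0.003 0 0 0 0 0; 0 -0.006 0 0 0 0 0; 0 -0.006 0 0 0 0 0"

```text
time: 55.95
position: [0.5253, 0.3977, 0.1469]
ee_rot: [0.037, 0.999, -0.002, -0.007]
force: [-16.4, -2.1, 7.5]
width: 0.0005
```

arm_command --commands "0 0.02 0 0 0 0 0; 0 0.05 0 0 0 0 0; 0 0.06 0 -0.04 0 0 0; 0 0.06 0 -0.09 0 0 0; 0 0.06 0 -0.13 0 0 0"

```text
time: 56.45
position: [0.4733, 0.4018, 0.2802]
ee_rot: [0.038, 0.999, 0.001, 0.001]
force: [-0.1, 0.4, 0.4]
width: 0.0007
```

arm_command --commands "0 0 0 -0.03 0 0 0; 0 0 0 -0.05 0 0 0; 0 0 0 -0.05 0 0 0; 0 0 0 -0.05 0 0 0"

```text
time: 56.85
position: [0.4733, 0.4011, 0.3271]
ee_rot: [0.039, 0.999, -0.0, 0.0]
force: [0.4, 0.3, 0.3]
width: 0.0004
```

Run:
```python
from h import *
s=bot.read_state();print(s["time"],s["position"],s["force"])
im=imaging.snapshot("side");crop(im,130,350,130,330,3,"pics/zn.png")
im=imaging.snapshot("top");cv2.imwrite("pics/zn_t.png",im[:,:,::-1])
```

```text
56.85 [0.47331764 0.40111022 0.32708495] [0.42369751 0.34417968 0.26858483]
```

View pics/zn.png

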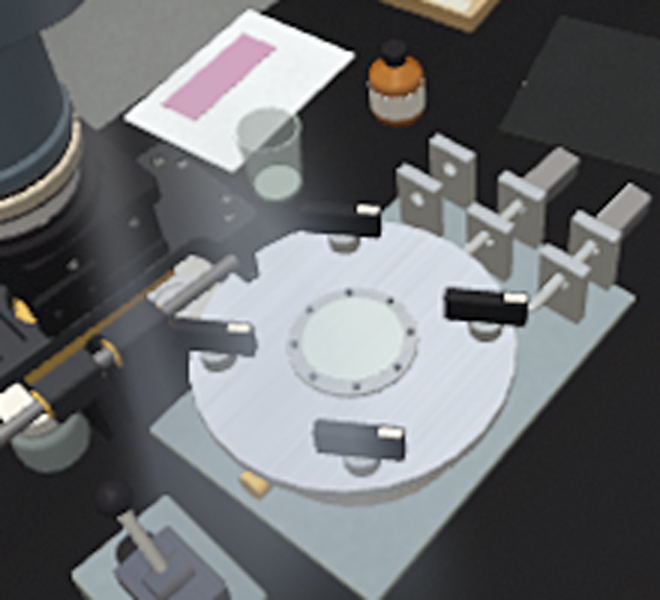

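View pics/zn_t.png

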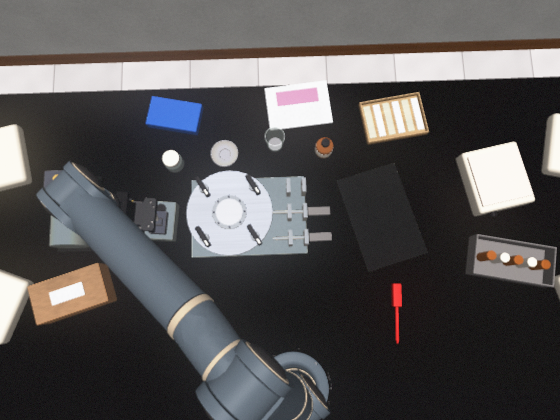

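Final views: all four bars sit at the same stop angle, both rods are home, the lever leans away, and the glassware and bottle have not moved.

Run:
```python
from workcell import bot
print(bot.finish_job())
```

```text
the job is handed in; nothing more can be done
None
```

The job is done and handed in at about 57 s of the 208 s allowed; the robot gave no verdict.

- **Knobs:** I tightened them in the order nl, fr, nr, fl, first to about 1.3 rad each. The second round, in the same order, took each to its stop. The wrist moment rose to 0.5–0.6 N m at each stop, and the close-ups showed each bar at about 2.6 rad.
- **Rods:** Only two were on the mat, and neither had been knocked aside. One went into the middle anchor and one into the anchor nearest the robot, each through both plates. I pushed each handle from behind with about 22 N. In the last pictures both were seated, with the handles drooping slightly in the loose holes. I left the red rod alone.
- **Lever:** It went over last. My camera estimates of its travel disagreed, giving 0.80 to 0.93 rad plus an unknown start of up to 0.1. I pushed it again, and it met a hard stop at nearly the same place, with 16 N for under 1 mm of movement, so I take it as fully on.
- **Calibration:** The top camera read about 5 mm off the wrist camera in x, so I used the wrist readings for the knobs, anchors and rods.
- **Bystanders:** The glassware and bottle look unmoved in the last pictures.

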